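# Mount a salvaged printer roller between centres

### The arm

A 6-joint arm with a two-finger parallel gripper is mounted at the origin on the work surface. World frame = base frame: x ahead of the robot, y to its left, z up, the work surface at z = 0. Lengths are in mm, angles in degrees, forces in N, time in s.
With the tool pointing down it reaches from about 300 to 850 mm from the base axis. Payload 4.2 kg.
Tool frame: the origin (TCP) lies at the very end of the fingers, on their centre line; the grasp point (between the pads) lies 19 mm behind it; z points along the fingers, y is the line along which they close (so a half turn about z gives the same grasp; the last joint's range is limited). The gripper opens to 91 mm and grips with 3 to 60 N. Pads are 32 mm wide; open, the fingers measure 118 mm over their backs; the gripper's body (76 mm by 178 mm) begins 60 mm behind the grasp point.
Start: joints at [-76.948, 18.312, 89.639, -0, 72.044, -1.146], TCP at [141.034, -557.452, 213.976] pointing down, gripper open.
Joint ranges: [-177.97, 177.97], [-48.28, 115.42], [12.27, 149.76], [-77.06, 257.06], [2.81, 150.46], [-146.56, 146.56]. Speed limits (degrees/s): [147.25, 147.25, 180, 180, 180, 180].

### API

Orientations are given as [roll, pitch, yaw] about the fixed x, y, z axes, in that order (R = Rz(yaw) Ry(pitch) Rx(roll)).
In Python, from workcell import env, grab_frame gives the robot as it stands. The module is installed in compiled form; this text tells all that it offers.
- The arm moves only by the tool move_arm, never from a script. Its argument "plan" is a list of rows, each an object of numbers: "tx", "ty", "tz": the shift along the tool's x, y, z in cm; "wx", "wy", "wz": the turn, a rotation vector about the tool's x, y, z in rad. In form: [{"tx": .., "ty": .., "tz": .., "wx": .., "wy": .., "wz": ..}, ...]. A call has 1 to 12 rows; each row shifts and turns the commanded pose from where the row before left it, along the tool's axes as they then stand; what a row does not reach is not made up. A row lasts 1/12 s, in which the tool goes at most 41.7 mm and 7.16 degrees, less where a joint would pass 70% of its speed; a pose out of reach is approached as far as the arm can. A call is refused whole if a number of a shift passes 4.17 or a number of a turn 0.125, either way. A call with a gripper value outside its range is refused whole. "gripper" is the finger opening in cm, from 0 to 9.12, set as the call begins (left out, the last holds). The fingers move at their own pace and stop on an object; "force" is the grip in N (left out, the last holds). Time passes only in rows, so rows that do not move let the fingers close. It gives the time, the measured TCP pose, the force, the opening and the grip force at its end, in the units of the state.
- env.state(): the state, without advancing time (a new reading comes with each control period).
- grab_frame(name): name is "scene" or "top" or "wrist"; returns a dict with "color" (400x640x3 uint8, red, green, blue), "vfov" (degrees; the focal length in pixels is half the picture's height over the tangent of half this angle, whatever the lens; pixels are square), "cx", "cy" (the principal point, pixels), "view" (4x4, takes a point from world to camera coordinates). Camera axes: x right, y up, looking along -z (the intrinsics and any distortion apply to the point x, -y, -z); pixel columns grow to the right and rows downward; lengths in mm; the calibration is good to about 2 mm. The wrist camera is an equidistant fisheye: a pixel r from the principal point sees the ray r / f radians off the axis. A picture is of the moment at which its call begins. There is no depth.
- env.job_done(): hands the job in; it is judged then, once.
The state is a dict: "time_s": time; "qpos": joint angles; "qvel": joint speeds; "effort": joint torques, N m; "ee_pos": TCP position; "ee_rot": TCP orientation; "force": force on the tool from outside, world axes, zero at the start; "torque": the same for the moment, N m; "gripper_width": finger opening in mm; "gripper_force": force on a finger pad.
Only numpy, scipy, OpenCV 4.12 (cv2) and the standard library are available. Lean on these libraries where they do the work, as an engineer would, in place of code of your own. Each camera call takes 0.05 s, during which the arm holds its last target. There are 200 camera calls.

### The job

Mount the black rubber roller with the white gear in the bench centre for its run-out check: lay it gently in the two white vee rests with the gear end towards the fixed headstock and let go, then slide the tailstock up until both steel centres are fully home in the roller's hollow ends and hold it clear of the rests. Then lock the tailstock by swinging its red-balled clamp lever all the way over towards the headstock. Do not drop or ram the roller, and leave the grey roller and the other things on the bench where they are.

Things in the scene. Friction and masses are not known exactly. Their poses are not given: they have to be found in the camera images.
- bench_centre: Bench centre, fixed: grey bed 100 x 435 mm, its ways 30 mm above the table; blue fixed headstock at the -y end, blue sliding tailstock at the +y end. Origin on the table; +y runs along the line of centres from headstock to tailstock; the line is at x = 0, 95 mm above the table. Stocks: 50 mm wide, 120 mm high. A dial gauge (top 174 mm) stands behind the headstock (x +60, y -145 to -220 mm).
- rest_mid (a point): Where the roller's middle should lie when loaded in the two white vee rests: midway between them, on its axis, 91 mm above the table and 4 mm below the line of centres; 8 mm off along y is harmless. Rests: 10 mm plates at bench y = -15 and +55 mm, 60 mm free between, 55 mm wide, rims 92 mm above the table. The gear end is then 8 mm short of head_tip. Axes as bench_centre.
- head_tip (a point): Tip of the fixed headstock centre, a 60 degree steel cone (4 mm wide at the tip, 27 mm at its base 20 mm behind) pointing along bench +y.
- head_seat (a point): Point on the headstock centre's axis, 12.1 mm behind its tip, where the end of a seated roller comes. Axes as bench_centre.
- tailstock (a joint): Slide of the tailstock, m: 0 = fully back (tip at bench y = 175 mm), grows as it is pushed towards the headstock, stop at 0.105; starts at 0 to 0.03; 0.087 when the roller is seated. Friction about 6 N; it stays where it is left. Pushed, it carries a roller lying in the rests on to the headstock, and the cones lift it by 4 mm. The clamp lever does not change the friction.
- tail_tip (a point): Tip of the tailstock's centre, the same cone, pointing along bench -y; moves with the tailstock.
- tail_seat (a point): Point on the tailstock centre's axis, 12.1 mm behind its tip, where the end of a seated roller comes; moves with the tailstock. Axes as bench_centre.
- tail_push (a point): Middle of the rear (+y) face of the tailstock's black hand knob (42 mm diameter, axis on the line of centres), a good place to push; moves with the tailstock.
- clamp (a joint): Angle of the tailstock's clamp lever, rad, about an axis along bench x on the tailstock's front (-x) side: 0 = loose, leaning 29 degrees from upright to +y; 0.5 = upright; 1.0 = stop, locked, leaning 29 degrees to -y (towards the headstock). Starts at 0 to 0.2. It stays where it is left and takes about 2 N at the ball.
- clamp_ball (a point): Centre of the red ball (22 mm diameter) at the lever's end, 66 mm from the pivot; the lever's bar is 9 mm thick.
- clamp_pivot (a point): Pivot of the clamp lever, 62 mm in front (bench -x) of the line of centres, 41 mm above the table; moves with the tailstock. The lever swings in the vertical plane through it along bench y.
- roller: Roller to mount, 0.16 kg: black rubber cover 32 mm diameter x 130 mm on an aluminium tube (24 mm, bore 18 mm, open ends) 200 mm long. Origin at its middle on its axis; +y along the axis from gear end to plain end; x and z turn as it rolls. White gear 37 mm diameter x 14 mm beside the rubber at the -y end. Starts in the blue rack, axis 45 mm above the table.
- gear_end (a point): Centre of the roller's end face at the gear end (100 mm from its middle).
- plain_end (a point): Centre of the roller's end face at the plain end.
- rack: Blue plastic rack, fixed, 165 x 120 mm, origin on the table at its middle; two grooves along its y axis at x = -41 and +41 mm, each made of two 8 mm thick vee plates at y = -45 and +45 mm whose rims stand 46 mm above the table. It holds the two rollers.
- spare: Bystander: grey roller without a gear, otherwise of the same size, in the rack's other groove. Origin at its middle.
- screwdriver: Bystander: red-handled screwdriver lying in front of the bench centre, up to 26 mm high.
- circuit_board: Bystander: green circuit board 150 x 105 mm, up to 14 mm high.
- chassis: Bystander: orange plastic laptop frame 200 x 140 mm, 16 mm high.
- power_driver: Bystander: teal cordless screwdriver about 300 mm long, 48 mm high.
- cup0: Bystander: translucent parts cup, 84 mm wide, 100 mm high.
- cup1: Bystander: like cup0.
- cup2: Bystander: like cup0.
Things that resemble listed ones, but are neither listed nor needed, are in the scene too. Several things have the shape of the roller; the one meant has the colours described above.

How it is judged:
By the outcome, as a careful person would: the job done as asked, in the order asked, and still so for the second after the job is handed in, with the robot touching nothing.
It also fails if it takes over 58 s, if anything falls off the work surface, if the arm or the gripper's body presses on something with over 40 N, if the wrist force passes 120 N, or if a joint passes its speed limit or range.

## Working session

There is one attempt and no reset: what is moved stays moved. The work goes in short steps, Python scripts to look and compute and a tool call to move; the robot and the scene stay as the last step left them, time stands still between calls to the robot, and variables do not carry over. Pictures are saved under pics/ and viewed, at most 10 in all, crops included, and the job is handed in when it is done.

Besides the shell and the picture viewer there is one more tool, called after "Emit:" by a JSON object that holds its "op" and its "data", one argument or row to a line. move_arm: Moves the arm, as the interface text tells. Its arguments: {"type":"object","properties":{"plan":{"type":"array","items":{"type":"object","properties":{"tx":{"type":"number"},"ty":{"type":"number"},"tz":{"type":"number"},"wx":{"type":"number"},"wy":{"type":"number"},"wz":{"type":"number"}}}},"gripper":{"type":"number"},"force":{"type":"number"}},"required":["plan"]}

```bash
mkdir -p pics
cat > h.py <<'E'
import numpy as np, cv2, pickle
from workcell import env, grab_frame
def snap(n, save=None):
    f=grab_frame(n); pickle.dump(f,open(f'{save or n}.pkl','wb'))
    cv2.imwrite(f'pics/{save or n}.png',f['color'][...,::-1]); return f
def load(n): return pickle.load(open(f'{n}.pkl','rb'))
def ray(f,u,v,fish=False):
    F=200/np.tan(np.radians(f['vfov']/2)); x=(u-f['cx'])/F; y=(v-f['cy'])/F
    if fish:
        r=np.hypot(x,y); s=np.sin(r)/max(r,1e-9); d=np.array([x*s,-y*s,-np.cos(r)])
    else: d=np.array([x,-y,-1.])
    V=np.array(f['view']); R=V[:3,:3]
    return -R.T@V[:3,3], R.T@(d/np.linalg.norm(d))
def onz(f,u,v,z,fish=False):
    o,d=ray(f,u,v,fish); return o+d*(z-o[2])/d[2]
def tri(*rays):
    A=sum(np.eye(3)-np.outer(d,d) for o,d in rays); b=sum((np.eye(3)-np.outer(d,d))@o for o,d in rays)
    p=np.linalg.solve(A,b); return p,[float(np.linalg.norm((np.eye(3)-np.outer(d,d))@(p-o))) for o,d in rays]
def proj(f,p):
    V=np.array(f['view']); c=V[:3,:3]@p+V[:3,3]; F=200/np.tan(np.radians(f['vfov']/2))
    return f['cx']+F*c[0]/-c[2], f['cy']-F*c[1]/-c[2]
E
python3 - <<'E'
from h import *
for n in("scene","top","wrist"):
    f=snap(n); V=np.array(f['view']); print(n,f['vfov'],f['cx'],f['cy'],(-V[:3,:3].T@V[:3,3]).round(),V[:3,:3].round(2).tolist())
print(env.state())
E
```

```text
scene 43.335736223803046 318.916110427801 205.07646623955452 [1496.  -47.  875.] [[0.1, 1.0, -0.02], [-0.61, 0.08, 0.79], [0.79, -0.06, 0.61]]
top 56.076707527827395 320.81854375701494 203.20963816925186 [ 463.   54. 1011.] [[0.02, -1.0, 0.01], [1.0, 0.02, 0.03], [-0.03, 0.01, 1.0]]
wrist 65.70646984690485 317.7881917703134 200.55489642007092 [ 212. -539.  384.] [[0.25, -0.97, -0.0], [0.94, 0.24, -0.26], [0.25, 0.06, 0.97]]
{'time_s': 0.15, 'qpos': array([-7.69493846e+01,  1.83414252e+01,  8.96891491e+01, -2.52172992e-04,
        7.20439802e+01, -1.14523657e+00]), 'qvel': array([ 0.02247539, -0.06956598, -0.29007148, -0.03417219,  0.05510184,
       -0.00422891]), 'effort': array([ 2.21077335e-04, -4.12773907e+01, -2.32154328e+01,  7.27206585e-02,
        4.33562987e-02, -9.18197179e-05]), 'ee_pos': array([ 140.93311909, -557.0762768 ,  213.33962216]), 'ee_rot': array([-1.79925456e+02, -1.25036599e-03,  1.41959290e+01]), 'force': array([-0.26336111, -0.59645588, -0.1607501 ]), 'torque': array([0.00470908, 0.00308303, 0.03012428]), 'gripper_force': 0.0, 'gripper_width': 91.22095093022507}
```

View pics/scene.png

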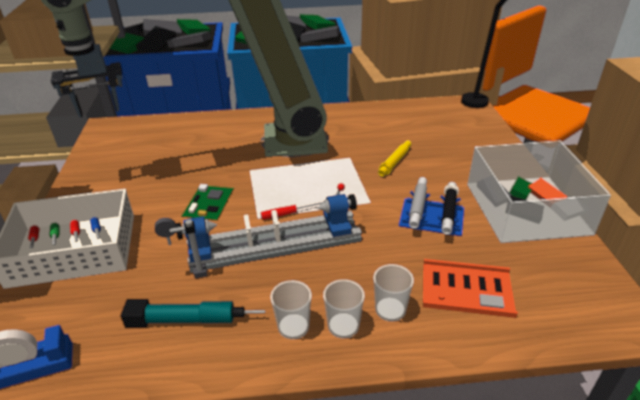

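View pics/top.png

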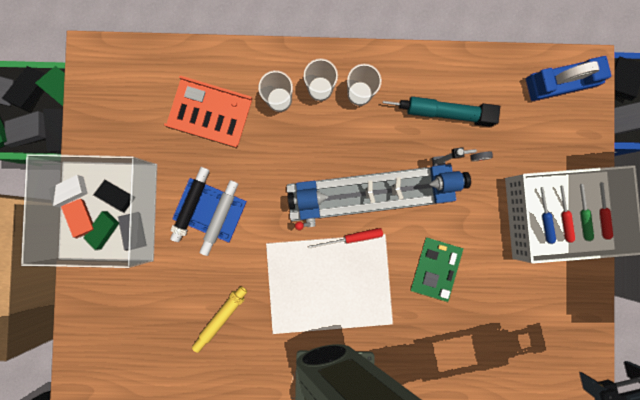

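The scene view shows the bench centre at (190–360, 190–270), with the headstock on the left. The rack is at (405–465, 180–235), with the black roller on its right. In the top view the roller runs from (203,170) to (176,238), with the white gear at the lower end, and the red clamp ball is at (299,226). I'll enlarge these areas.

Run:
```python
from h import *
t=load('top')['color'];s=load('scene')['color']
a=cv2.resize(t[155:265,160:320],(800,550),interpolation=cv2.INTER_CUBIC)
b=cv2.resize(t[140:240,270:500],(800,348),interpolation=cv2.INTER_CUBIC)
c=cv2.resize(s[170:275,180:480],(800,280),interpolation=cv2.INTER_CUBIC)
cv2.imwrite('pics/c1.png',a[...,::-1]);cv2.imwrite('pics/c2.png',np.vstack([b[:310],c])[...,::-1])
```

```text
(no output)
```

View pics/c1.png

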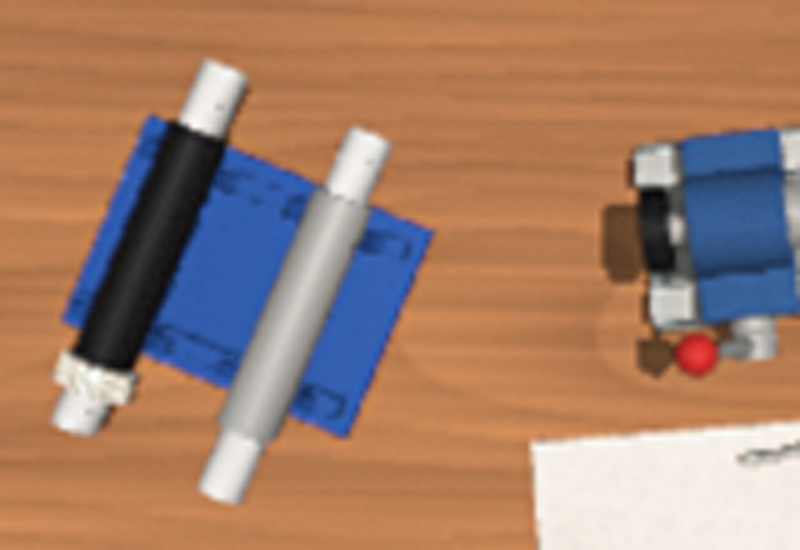

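View pics/c2.png

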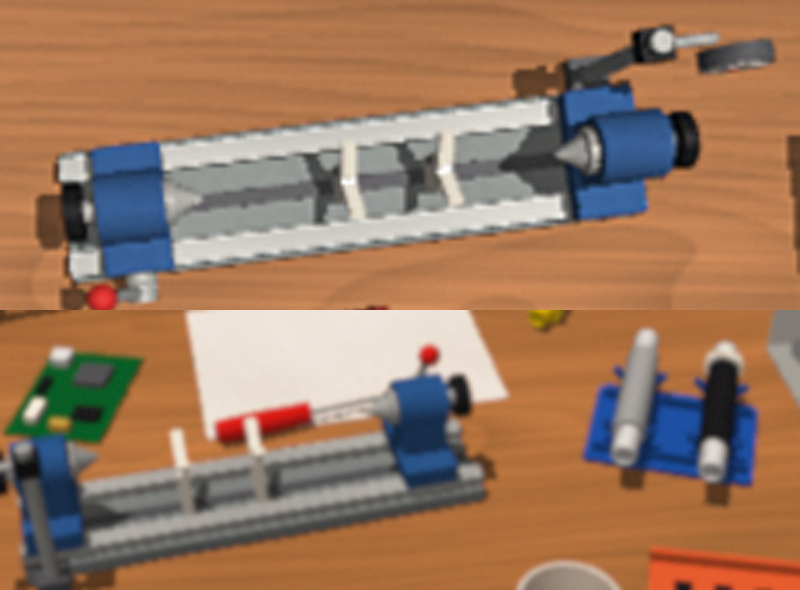

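In the first crop the black roller's rubber runs from (200,130) to (105,365), the gear is at (95,378), the plain end at (225,70) and the gear end at (78,425). In the second crop the headstock tip is at (555,155), the tailstock tip at (203,200) and the two vee rests at (352,180) and (450,170). Next I'll triangulate these points from the two views.

Run:
```python
from h import *
t=load('top');s=load('scene')
def T(n,a,b):
    p,e=tri(ray(t,*a),ray(s,*b)); print(n,p.round(1),np.round(e,1)); return p
# red ball by mask
def cen(f,m,box):
    x0,y0,x1,y1=box; M=np.zeros(m.shape,np.uint8); M[y0:y1,x0:x1]=m[y0:y1,x0:x1]
    mm=cv2.moments(M,True); print('area',mm['m00']); return mm['m10']/mm['m00'],mm['m01']/mm['m00']
def red(f): c=f['color'].astype(int); return ((c[...,0]>120)&(c[...,1]<70)&(c[...,2]<70)).astype(np.uint8)
ball=T('ball',cen(t,red(t),(285,215,312,240)),cen(s,red(s),(330,178,350,195)))
h=T('head',(429.6,184.6),(216.4,225.5)); tt=T('tail',(328.4,197.5),(319.5,206))
d=tt-h; print('yaw of +y',np.degrees(np.arctan2(d[1],d[0])),np.linalg.norm(d))
# rollers: black rubber mask + rack blue
def blk(f): c=f['color'].astype(int); return (c.max(2)<60).astype(np.uint8)
for f,box,z in((t,(170,170,208,238),45),(s,(440,180,465,235),45)):
    x0,y0,x1,y1=box; m=np.zeros((400,640),np.uint8); m[y0:y1,x0:x1]=blk(f)[y0:y1,x0:x1]
    m=cv2.morphologyEx(m,cv2.MORPH_OPEN,np.ones((3,3)))
    r=cv2.minAreaRect(np.argwhere(m)[:,::-1].astype(np.float32)); print(r)
for n,a in(('plain',(204.3,169.5)),('gear',(176,239.5)),('rub+',(200.3,181.5)),('rub-',(180.8,228.2))): print(n,onz(t,*a,45).round(1))
T('plain',(204,170),(446.6,229.2)); T('gearend',(176,239.5),(452.5,184))
for n,p in (('white rests',None),): 
    for a in((352,180),(450,170)): print(onz(t,270+a[0]/3.478,140+a[1]/3.478,80).round(1))
```

```text
area 56.0
area 22.0
ball [435.4  98.2 101.6] [0. 0.]
head [ 542.7 -219.7   92. ] [0.7 0.7]
tail [505.1  31.9  98.5] [3.9 3.9]
yaw of +y 98.49069035808373 254.4588343080383
((189.53622436523438, 204.37899780273438), (12.162837982177734, 50.65989303588867), 22.98871612548828)
((449.65576171875, 203.78689575195312), (11.407504081726074, 28.06608009338379), 5.19442892074585)
plain [571.7 347.4  45. ]
gear [390.5 413.7  45. ]
rub+ [540.5 356.7  45. ]
rub- [419.6 402.5  45. ]
plain [570.5 348.6  44.7] [0.4 0.4]
gearend [391.3 415.8  50. ] [3.7 3.7]
[522.4 -78.7  80. ]
[ 531.2 -148.7   80. ]
```

Emit:
{"op": "move_arm", "data": {
  "plan": [
    {"tx": 3,"ty": -2.4,"tz": -0.7},
    {"tx": 3,"ty": -2.4,"tz": -0.7},
    {"tx": 3,"ty": -2.4,"tz": -0.7},
    {"tx": 3,"ty": -2.4,"tz": -0.7},
    {"tx": 3,"ty": -2.4,"tz": -0.7},
    {"tx": 3,"ty": -2.4,"tz": -0.7},
    {"tx": 3,"ty": -2.4,"tz": -0.7},
    {"tx": 3,"ty": -2.4,"tz": -0.7},
    {"tx": 3,"ty": -2.4,"tz": -0.7},
    {"tx": 3,"ty": -2.4,"tz": -0.7},
    {"tx": 3,"ty": -2.4,"tz": -0.7},
    {"tx": 2,"ty": -2.4,"tz": -0.7}
  ]
}}

```text
schema error: expected keys tx, ty, tz, wx, wy, wz
```

Run:
```python
from h import *
f=snap('wrist','w1'); s=env.state(); print(s['time_s'],s['qpos'].round(2),s['ee_pos'].round(1),s['ee_rot'].round(2))
cv2.imwrite('pics/w1b.png',cv2.resize(f['color'],(800,500),interpolation=cv2.INTER_CUBIC)[...,::-1])
```

```text
0.2 [-76.95  18.34  89.68  -0.    72.04  -1.15] [ 140.9 -557.2  213.4] [-179.94    0.     14.2 ]
```

View pics/w1b.png

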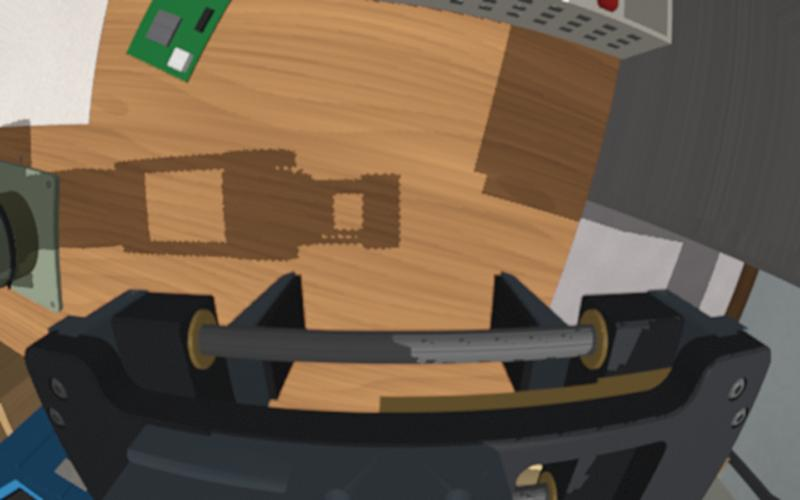

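The move was refused because every row needs all six keys. The picture is of the start pose: the gripper fills rows below about 270 of 500, so useful things must lie ahead of the tool.

Emit:
{"op": "move_arm", "data": {
  "plan": [
    {"tx": 3,"ty": -2.4,"tz": -0.7,"wx": 0,"wy": 0,"wz": 0},
    {"tx": 3,"ty": -2.4,"tz": -0.7,"wx": 0,"wy": 0,"wz": 0},
    {"tx": 3,"ty": -2.4,"tz": -0.7,"wx": 0,"wy": 0,"wz": 0},
    {"tx": 3,"ty": -2.4,"tz": -0.7,"wx": 0,"wy": 0,"wz": 0},
    {"tx": 3,"ty": -2.4,"tz": -0.7,"wx": 0,"wy": 0,"wz": 0},
    {"tx": 3,"ty": -2.4,"tz": -0.7,"wx": 0,"wy": 0,"wz": 0},
    {"tx": 3,"ty": -2.4,"tz": -0.7,"wx": 0,"wy": 0,"wz": 0},
    {"tx": 2,"ty": -2.4,"tz": -0.7,"wx": 0,"wy": 0,"wz": 0},
    {"tx": 2,"ty": -3,"tz": -0.7,"wx": 0,"wy": 0,"wz": 0},
    {"tx": 2,"ty": -3,"tz": -0.7,"wx": 0,"wy": 0,"wz": 0},
    {"tx": 2,"ty": -3,"tz": -0.7,"wx": 0,"wy": 0,"wz": 0},
    {"tx": 0,"ty": 0,"tz": 0,"wx": 0,"wy": 0,"wz": 0}
  ]
}}

```text
time_s: 1.2
ee_pos: [354.7, -208.3, 292.4]
ee_rot: [-180.0, -0.2, 14.6]
force: [-0.4, -1.1, -0.3]
gripper_width: 90.9
gripper_force: 0.0
```

Run:
```python
from h import *
f=snap('wrist','w1'); s=env.state(); print(s['time_s'],s['qpos'].round(2),s['ee_pos'].round(1),s['ee_rot'].round(2))
cv2.imwrite('pics/w1b.png',cv2.resize(f['color'][:270],(800,338),interpolation=cv2.INTER_CUBIC)[...,::-1])
```

```text
1.25 [-3.2390e+01  6.5000e-01  1.0041e+02  2.0000e-02  7.8840e+01  4.3100e+01] [ 353.9 -210.7  291.7] [ 1.7994e+02 -8.0000e-02  1.4510e+01]
```

View pics/w1b.png

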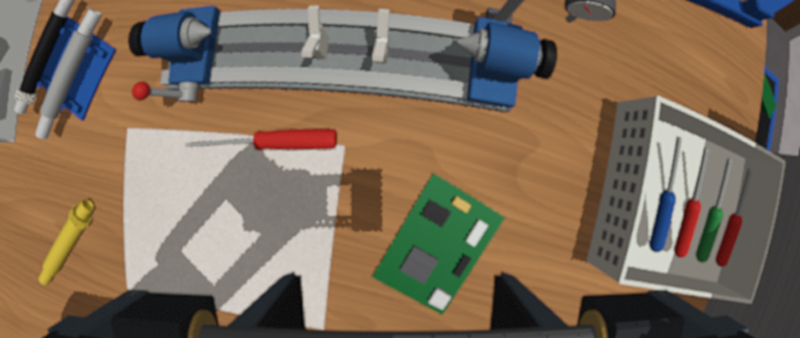

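This shows the bench centre clearly: tail tip at (212,30), head tip at (460,45), rests at (316,30) and (382,35), and ball at (141,91), all in the 1.25x picture. I'll combine it with the top view.

Run:
```python
from h import *
t=load('top');s=load('scene');w=load('w1')
W=lambda u,v: ray(w,u/1.25,v/1.25,True)
def P(n,*r):
    p,e=tri(*r); print(n,p.round(1),np.round(e,1)); return p
c=w['color'].astype(int); m=((c[...,0]>120)&(c[...,1]<70)&(c[...,2]<70)); m[:, :90]=0;m[:,135:]=0;m[:60]=0;m[90:]=0
v,u=np.nonzero(m); print(len(u),u.mean(),v.mean())
P('ball',W(u.mean()*1.25,v.mean()*1.25),ray(t,299.2,226.0),ray(s,341.2,186.5))
h=P('head',W(460,45),ray(t,429.6,184.6),ray(s,216.4,225.5)); tl=P('tail',W(212,30),ray(t,328.4,197.5),ray(s,319.5,206))
P('tail wt',W(212,30),ray(t,328.4,197.5)); P('head wt',W(460,45),ray(t,429.6,184.6))
for a,b in(((460,45),(429.6,184.6)),((212,30),(328.4,197.5))):
    print(onz(w,a[0]/1.25,a[1]/1.25,95,True).round(1),onz(t,*b,95).round(1))
# bed long edges in top view: bright way strips -> fit line of rails via mask region
g=t['color'].astype(int); m=((g.min(2)>165)&(g.max(2)-g.min(2)<30)).astype(np.uint8); M=np.zeros_like(m); M[160:215,318:432]=m[160:215,318:432]
n,l,st,ce=cv2.connectedComponentsWithStats(M)
for i in range(1,n):
    if st[i,4]>150:
        r=np.argwhere(l==i)[:,::-1]; xs=np.unique(r[:,0])[5:-5]; ym=[r[r[:,0]==x,1].mean() for x in xs]; k=np.polyfit(xs,ym,1)
        a,b=onz(t,xs[0],np.polyval(k,xs[0]),30),onz(t,xs[-1],np.polyval(k,xs[-1]),30); d=a-b; print(st[i],a.round(1),b.round(1),np.degrees(np.arctan2(d[1],d[0])))
```

```text
138 111.59420289855072 71.78985507246377
ball [434.8  98.8 102.9] [0.8 1.9 1.3]
head [ 542.  -220.3   91.1] [1.  0.8 1.1]
tail [506.2  30.6  97.5] [3.4 3.  5.4]
tail wt [506.3  27.5  97.7] [1.6 1.6]
head wt [ 543.  -221.8   86.7] [0.2 0.2]
[ 540.2 -220.9   95. ] [ 542.4 -219.5   95. ]
[508.4  28.8  95. ] [504.9  27.9  95. ]
[ 318  169  114   46 1676] [506.4  40.1  30. ] [ 544.8 -229.5   30. ] 98.10548762404561
```

Emit:
{"op": "move_arm", "data": {
  "plan": [
    {"tx": 1.1,"ty": -3.9,"tz": 0.2,"wx": 0,"wy": 0,"wz": 0},
    {"tx": 1.1,"ty": -3.9,"tz": 0.2,"wx": 0,"wy": 0,"wz": 0},
    {"tx": 1.1,"ty": -3.9,"tz": 0.2,"wx": 0,"wy": 0,"wz": 0},
    {"tx": 1.1,"ty": -3.9,"tz": 0.2,"wx": 0,"wy": 0,"wz": 0},
    {"tx": 1.1,"ty": -3.9,"tz": 0.2,"wx": 0,"wy": 0,"wz": 0},
    {"tx": 1.1,"ty": -3.9,"tz": 0.2,"wx": 0,"wy": 0,"wz": 0},
    {"tx": 1.1,"ty": -3.9,"tz": 0.2,"wx": 0,"wy": 0,"wz": 0},
    {"tx": 1.1,"ty": -3.9,"tz": 0.2,"wx": 0,"wy": 0,"wz": 0},
    {"tx": 1.1,"ty": -3.9,"tz": 0.2,"wx": 0,"wy": 0,"wz": 0},
    {"tx": 1.1,"ty": -3.9,"tz": 0.2,"wx": 0,"wy": 0,"wz": 0},
    {"tx": 1.1,"ty": -3.9,"tz": 0.2,"wx": 0,"wy": 0,"wz": 0},
    {"tx": 1.1,"ty": -3.9,"tz": 0.2,"wx": 0,"wy": 0,"wz": 0}
  ]
}}

```text
time_s: 2.25
ee_pos: [366.6, 274.2, 266.4]
ee_rot: [179.9, -0.0, 14.2]
force: [0.6, -0.5, -0.4]
gripper_width: 91.0
gripper_force: 0.0
```

Emit:
{"op": "move_arm", "data": {
  "plan": [
    {"tx": 1.1,"ty": -3.9,"tz": 0.2,"wx": 0,"wy": 0,"wz": 0},
    {"tx": 1.1,"ty": -3.9,"tz": 0.2,"wx": 0,"wy": 0,"wz": 0},
    {"tx": 1.1,"ty": -3.9,"tz": 0.2,"wx": 0,"wy": 0,"wz": 0},
    {"tx": 0,"ty": 0,"tz": 0,"wx": 0,"wy": 0,"wz": 0.083},
    {"tx": 0,"ty": 0,"tz": 0,"wx": 0,"wy": 0,"wz": 0.083},
    {"tx": 0,"ty": 0,"tz": 0,"wx": 0,"wy": 0,"wz": 0},
    {"tx": 0,"ty": 0,"tz": 0,"wx": 0,"wy": 0,"wz": 0}
  ]
}}

```text
time_s: 2.83
ee_pos: [370.3, 393.9, 260.2]
ee_rot: [179.9, 0.0, 4.7]
force: [0.2, -1.3, -1.1]
gripper_width: 91.6
gripper_force: 0.0
```

Run:
```python
from h import *
f=snap('wrist','w2'); s=env.state(); print(s['time_s'],s['qpos'].round(2),s['ee_pos'].round(1),s['ee_rot'].round(2))
cv2.imwrite('pics/w2b.png',cv2.resize(f['color'],(800,500),interpolation=cv2.INTER_CUBIC)[...,::-1])
```

```text
2.8833 [ 4.5570e+01  1.3700e+01  8.9400e+01 -2.0000e-02  7.6940e+01  1.3085e+02] [370.2 393.9 260.5] [1.7996e+02 1.0000e-02 4.7200e+00]
```

View pics/w2b.png

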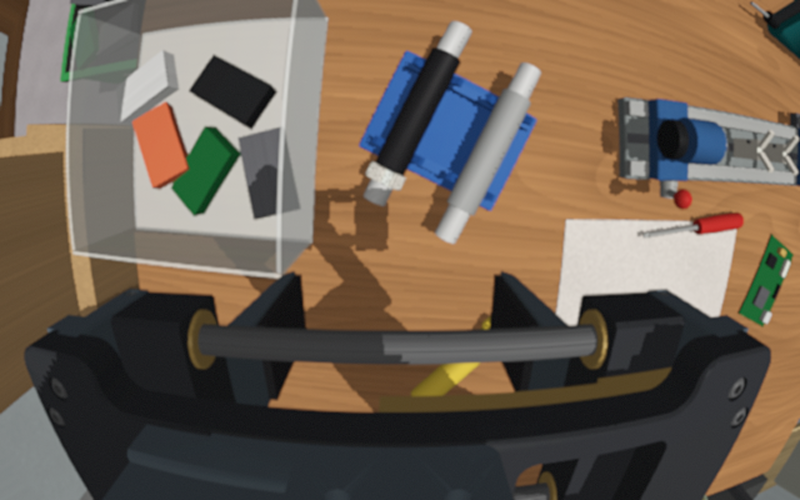

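The roller's plain end is at (459,28), its gear end at (376,200) and the gear at (384,178), in the 1.25x picture. The right wall of the grey bin runs from (325,15) to (280,275).

Run:
```python
from h import *
t=load('top');s=load('scene');w=load('w2')
W=lambda u,v: ray(w,u/1.25,v/1.25,True)
def P(n,*r):
    p,e=tri(*r); print(n,p.round(1),np.round(e,1)); return p
pl=P('plain',W(459,28),ray(t,204.5,169.5)); g=P('gear',W(376,200),ray(t,176,240))
for z in(45,): print([onz(w,u/1.25,v/1.25,z,True).round(1) for u,v in((459,28),(376,200),(398,172),(448,55))])
# rubber: axis from mask
def rub(f,box,fish):
    c=f['color'].astype(int); m=np.zeros((400,640),np.uint8); x0,y0,x1,y1=box; m[y0:y1,x0:x1]=(c.max(2)<55)[y0:y1,x0:x1]
    n,l,st,ce=cv2.connectedComponentsWithStats(m); i=1+st[1:,4].argmax(); p=np.argwhere(l==i)[:,::-1].astype(np.float32)
    (cx,cy),(a,b),an=cv2.minAreaRect(p); B=cv2.boxPoints(((cx,cy),(a,b),an))
    d=[np.linalg.norm(B[0]-B[1]),np.linalg.norm(B[1]-B[2])]
    e=((B[0]+B[1])/2,(B[2]+B[3])/2) if d[0]<d[1] else ((B[1]+B[2])/2,(B[3]+B[0])/2)
    print(len(p),(cx,cy),(a,b)); return (cx,cy),sorted(e,key=lambda q:q[1])
ct,et=rub(t,(168,165,210,242),0); cw,ew=rub(w,(295,30,375,150),1)
P('rub mid',ray(t,*ct),ray(w,*cw,True))
a=P('rub+',ray(t,*et[0]),ray(w,*ew[0],True)); b=P('rub-',ray(t,*et[1]),ray(w,*ew[1],True))
for x,y in((pl,g),(a,b)): d=x-y; print('len',np.linalg.norm(d),'yaw',np.degrees(np.arctan2(d[1],d[0])),'mid',(x+y)/2)
for z in(0,100): print('bin',z,[onz(w,u/1.25,v/1.25,z,True).round(0) for u,v in((325,15),(280,275))])
P('bin corner',W(280,275),ray(t,155,263));
```

```text
plain [573.1 348.3  42.4] [1.2 1.2]
gear [388.2 417.5  34.9] [0.2 0.2]
[array([573.4, 349.2,  45. ]), array([389.5, 417.1,  45. ]), array([419.4, 397.5,  45. ]), array([542.7, 358.1,  45. ])]
591 (189.6619415283203, 204.22918701171875) (12.107519149780273, 50.244720458984375)
2378 (334.10003662109375, 88.30001831054688) (25.491172790527344, 102.41191101074219)
rub mid [482.2 383.2  41.9] [0.6 0.6]
rub+ [542.9 359.6  45.6] [1.5 1.5]
rub- [422.  406.8  39.2] [0.7 0.7]
len 197.55623483853773 yaw -20.515071850309592 mid [480.69183438 382.92928421  38.63782697]
len 129.96135047771006 yaw -21.35504851200122 mid [482.46777187 383.18699776  42.38894224]
bin 0 [array([593., 494.,   0.]), array([284., 530.,  -0.])]
bin 100 [array([558., 472., 100.]), array([321., 500., 100.])]
bin corner [316.1 491.8  43.6] [26.8 26.8]
```

Run:
```python
from h import *
t=load('top');s=load('scene');w=load('w2')
W=lambda u,v: ray(w,u/1.25,v/1.25,True)
for n,r in(('far-left corner',(W(280,275),ray(t,155,265.5),ray(s,470,147))),('t+s',(ray(t,155,265.5),ray(s,470,147))),('w+s',(W(280,275),ray(s,470,147))),('near corner w+t',(W(325,15),ray(t,157,158)))):
    p,e=tri(*r); print(n,p.round(1),np.round(e,1))
from scipy.spatial.transform import Rotation as Ro
q1=37.;
# Orientation model check + q6 vs tilt
def q6(yaw,wy,wx,q1,q23):
    R=Ro.from_euler('z',yaw,degrees=True)*Ro.from_euler('x',180,degrees=True)*Ro.from_euler('y',wy,degrees=True)*Ro.from_euler('x',wx,degrees=True)
    M=(Ro.from_euler('z',q1,degrees=True)*Ro.from_euler('y',q23,degrees=True)).inv()*R*Ro.from_euler('z',-90,degrees=True)
    return M.as_euler('ZYZ',degrees=True).round(1)
print(q6(4.72,0,0,45.57,103.1))
for wy,wx in((0,0),(-8,0),(8,0),(0,10),(0,-10)): print(wy,wx,q6(-20.8,wy,wx,38.4,118))
```

```text
far-left corner [332.5 467.8 124.2] [23.5 33.8 10.7]
t+s [338.1 452.1 129.2] [21.6 21.6]
w+s [330.3 484.3 129.3] [6.7 6.7]
near corner w+t [608.7 504.3 -39.6] [2.2 2.2]
[  0.   76.9 130.8]
0 0 [ -0.   62.  149.2]
-8 0 [  7.5  66.3 145.9]
8 0 [ -8.1  58.1 153.2]
0 10 [  6.3  53.6 145.8]
0 -10 [ -5.4  70.7 151.4]
```

Emit:
{"op": "move_arm", "data": {
  "plan": [
    {"tx": 3.74,"ty": 0.56,"tz": 1.0,"wx": 0,"wy": 0,"wz": 0},
    {"tx": 3.74,"ty": 0.56,"tz": 1.0,"wx": 0,"wy": 0,"wz": 0},
    {"tx": 3.74,"ty": 0.56,"tz": 1.0,"wx": 0,"wy": 0,"wz": 0},
    {"tx": 0,"ty": 0,"tz": 0,"wx": 0.105,"wy": 0,"wz": 0},
    {"tx": 0,"ty": 0,"tz": 0,"wx": 0.105,"wy": 0,"wz": 0},
    {"tx": 0,"ty": 0,"tz": 0,"wx": 0,"wy": 0,"wz": 0},
    {"tx": 0,"ty": 0,"tz": 0,"wx": 0,"wy": 0,"wz": 0}
  ],
  "gripper": 6.0,
  "force": 20
}}

```text
time_s: 3.47
ee_pos: [483.4, 385.0, 231.0]
ee_rot: [-168.1, 0.0, 4.5]
force: [0.2, 0.9, -0.1]
gripper_width: 59.9
gripper_force: 0.0
```

```bash
cat >> h.py <<'E'
from scipy.spatial.transform import Rotation as Ro
def goal(yaw,wx=0,wy=0):
    E=lambda a,v: Ro.from_euler(a,v,degrees=True)
    return E('z',yaw)*E('x',180)*E('x',wx)*E('y',wy)
def go(pos,R=None):
    """print shift (tool cm, in current axes) and turn (rotvec tool rad) still to go"""
    s=env.state(); C=Ro.from_euler('xyz',s['ee_rot'],degrees=True)
    print('t',round(s['time_s'],2),'q',s['qpos'].round(1),'pos',s['ee_pos'].round(1),'rot',s['ee_rot'].round(1),'F',s['force'].round(1),'grip',round(s['gripper_width'],1),round(s['gripper_force'],1))
    d=np.array(pos)-s['ee_pos']; print('shift cm now',(C.inv().apply(d)/10).round(2))
    if R is not None: print('turn',(C.inv()*R).as_rotvec().round(3),'shift cm after turn',(R.inv().apply(d)/10).round(2))
E
python3 -c "
from h import *
go([483.4,386.5,230],goal(-20.8,12))"
```

```text
t 3.47 q [ 31.7  18.6  87.8  11.4  68.5 113.5] pos [483.4 385.  231. ] rot [-168.1    0.     4.5] F [ 0.2  0.9 -0.1] grip 59.9 0.0
shift cm now [ 0.01 -0.13  0.13]
turn [0.001 0.092 0.432] shift cm after turn [-0.06 -0.12  0.13]
```

Emit:
{"op": "move_arm", "data": {
  "plan": [
    {"tx": 0,"ty": -0.13,"tz": 0.1,"wx": 0,"wy": 0.023,"wz": 0.108},
    {"tx": 0,"ty": 0,"tz": 0,"wx": 0,"wy": 0.023,"wz": 0.108},
    {"tx": 0,"ty": 0,"tz": 0,"wx": 0,"wy": 0.023,"wz": 0.108},
    {"tx": 0,"ty": 0,"tz": 0,"wx": 0,"wy": 0.023,"wz": 0.108},
    {"tx": 0,"ty": 0,"tz": 0,"wx": 0,"wy": 0,"wz": 0},
    {"tx": 0,"ty": 0,"tz": 0,"wx": 0,"wy": 0,"wz": 0}
  ]
}}

```text
time_s: 3.97
ee_pos: [482.1, 389.4, 231.1]
ee_rot: [-167.9, -0.1, -20.3]
force: [0.7, 0.4, -0.1]
gripper_width: 59.9
gripper_force: 0.0
```

```bash
python3 -c "
from h import *
go([483.4,386.5,90],goal(-20.8,12));go([483.4,386.5,29.5])
f=snap('wrist','w3')
o=f['color'].copy()
cv2.imwrite('pics/w3b.png',o[...,::-1])"
```

```text
t 3.97 q [ 34.1  16.6  90.6   7.7  63.  141.5] pos [482.1 389.4 231.1] rot [-1.679e+02 -1.000e-01 -2.030e+01] F [ 0.7  0.4 -0.1] grip 59.9 0.0
shift cm now [ 0.2   3.17 13.75]
turn [-0.001  0.     0.008] shift cm after turn [ 0.22  3.16 13.76]
t 3.97 q [ 34.1  16.6  90.6   7.7  63.  141.5] pos [482.1 389.4 231.1] rot [-1.679e+02 -1.000e-01 -2.030e+01] F [ 0.7  0.4 -0.1] grip 59.9 0.0
shift cm now [ 0.19  4.44 19.67]
```

View pics/w3b.png

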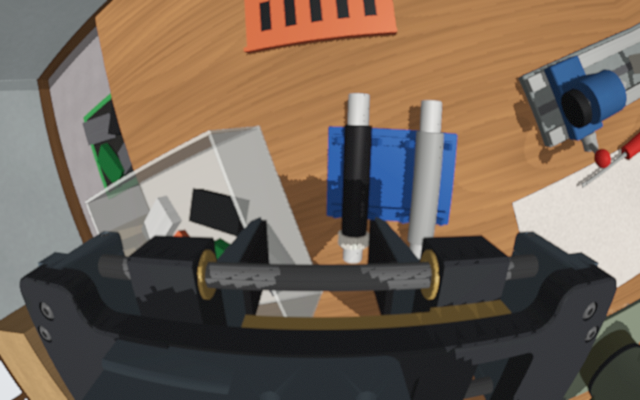

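The roller at (355,95–260) lines up with the tool x axis, midway between the fingers, and the bin wall stands to the left. I'll go down.

Emit:
{"op": "move_arm", "data": {
  "plan": [
    {"tx": 0.05,"ty": 0.8,"tz": 3.4,"wx": 0,"wy": 0,"wz": 0.008},
    {"tx": 0.05,"ty": 0.8,"tz": 3.4,"wx": 0,"wy": 0,"wz": 0},
    {"tx": 0.05,"ty": 0.8,"tz": 3.4,"wx": 0,"wy": 0,"wz": 0},
    {"tx": 0.05,"ty": 0.77,"tz": 3.5,"wx": 0,"wy": 0,"wz": 0},
    {"tx": 0,"ty": 0,"tz": 0,"wx": 0,"wy": 0,"wz": 0},
    {"tx": 0,"ty": 0,"tz": 0,"wx": 0,"wy": 0,"wz": 0}
  ]
}}

```text
time_s: 4.52
ee_pos: [482.8, 385.3, 88.4]
ee_rot: [-168.1, 0.2, -21.0]
force: [0.3, -0.4, 1.7]
gripper_width: 60.2
gripper_force: 0.0
```

```bash
python3 -c "
from h import *
go([483.4,386.5,29.5],goal(-20.8,12))"
```

```text
t 4.52 q [ 33.7  23.6 102.4   9.9  44.8 138.3] pos [482.8 385.3  88.4] rot [-168.1    0.2  -21. ] F [ 0.3 -0.4  1.7] grip 60.2 0.0
shift cm now [0.03 1.08 5.79]
turn [ 0.003  0.003 -0.004] shift cm after turn [0.01 1.09 5.79]
```

Emit:
{"op": "move_arm", "data": {
  "plan": [
    {"tx": 0,"ty": 0.27,"tz": 1.45,"wx": 0,"wy": 0,"wz": 0},
    {"tx": 0,"ty": 0.27,"tz": 1.45,"wx": 0,"wy": 0,"wz": 0},
    {"tx": 0,"ty": 0.27,"tz": 1.45,"wx": 0,"wy": 0,"wz": 0},
    {"tx": 0,"ty": 0.27,"tz": 1.44,"wx": 0,"wy": 0,"wz": 0},
    {"tx": 0,"ty": 0,"tz": 0,"wx": 0,"wy": 0,"wz": 0},
    {"tx": 0,"ty": 0,"tz": 0,"wx": 0,"wy": 0,"wz": 0}
  ]
}}

```text
time_s: 5.02
ee_pos: [485.2, 388.1, 32.9]
ee_rot: [-167.8, -0.0, -21.0]
force: [0.2, -0.2, 0.6]
gripper_width: 60.0
gripper_force: 0.0
```

Emit:
{"op": "move_arm", "data": {
  "plan": [
    {"tx": 0,"ty": 0,"tz": 0,"wx": 0,"wy": 0,"wz": 0},
    {"tx": 0,"ty": 0,"tz": 0,"wx": 0,"wy": 0,"wz": 0},
    {"tx": 0,"ty": 0,"tz": 0,"wx": 0,"wy": 0,"wz": 0},
    {"tx": 0,"ty": 0,"tz": 0,"wx": 0,"wy": 0,"wz": 0},
    {"tx": 0,"ty": 0,"tz": 0,"wx": 0,"wy": 0,"wz": 0},
    {"tx": 0,"ty": 0,"tz": 0,"wx": 0,"wy": 0,"wz": 0},
    {"tx": 0,"ty": 0,"tz": 0,"wx": 0,"wy": 0,"wz": 0}
  ],
  "gripper": 2.5,
  "force": 20
}}

```text
time_s: 5.6
ee_pos: [483.5, 386.2, 31.0]
ee_rot: [-168.1, 0.1, -21.0]
force: [-0.6, -5.1, 5.6]
gripper_width: 31.5
gripper_force: 20.0
```

```bash
python3 -c "
from h import *
go([483.4,386.5,130],goal(-20.8,12))"
```

```text
t 5.6 q [ 33.8  27.7 105.8  11.5  37.4 136.3] pos [483.5 386.2  31. ] rot [-1.681e+02  1.000e-01 -2.100e+01] F [-0.6 -5.1  5.6] grip 31.5 20.0
shift cm now [-0.04 -2.07 -9.68]
turn [ 0.001  0.001 -0.004] shift cm after turn [-0.02 -2.08 -9.67]
```

Emit:
{"op": "move_arm", "data": {
  "plan": [
    {"tx": 0,"ty": -0.08,"tz": -0.4,"wx": 0,"wy": 0,"wz": 0},
    {"tx": 0,"ty": -0.08,"tz": -0.4,"wx": 0,"wy": 0,"wz": 0},
    {"tx": 0,"ty": -0.2,"tz": -1.0,"wx": 0,"wy": 0,"wz": 0},
    {"tx": 0,"ty": -0.4,"tz": -2.0,"wx": 0,"wy": 0,"wz": 0},
    {"tx": 0,"ty": -0.6,"tz": -2.8,"wx": 0,"wy": 0,"wz": 0},
    {"tx": 0,"ty": -0.6,"tz": -2.8,"wx": 0,"wy": 0,"wz": 0},
    {"tx": 0,"ty": -0.6,"tz": -2.8,"wx": 0,"wy": 0,"wz": 0},
    {"tx": 0,"ty": -0.6,"tz": -2.8,"wx": 0,"wy": 0,"wz": 0},
    {"tx": 0,"ty": -0.4,"tz": -2.0,"wx": 0,"wy": 0,"wz": 0},
    {"tx": 0,"ty": -0.2,"tz": -1.0,"wx": 0,"wy": 0,"wz": 0},
    {"tx": 0,"ty": 0,"tz": 0,"wx": 0,"wy": 0,"wz": 0}
  ]
}}

```text
time_s: 6.52
ee_pos: [485.0, 387.2, 218.1]
ee_rot: [-167.7, -0.1, -21.1]
force: [0.8, -0.1, -1.6]
gripper_width: 31.4
gripper_force: 20.0
```

```bash
python3 -c "
from h import *
go([526.4,-113.4,180],goal(98.05))
f=snap('wrist','w4'); snap('scene','s4')
go([483.5,150,220],goal(-20.8,0))"
```

```text
t 6.52 q [ 33.8  17.1  92.    8.   61.  141.6] pos [485.  387.2 218.1] rot [-1.677e+02 -1.000e-01 -2.110e+01] F [ 0.8 -0.1 -1.6] grip 31.4 20.0
shift cm now [21.85 45.   -5.9 ]
turn [-0.13  -0.225 -2.069] shift cm after turn [-50.15  -2.91   3.81]
t 6.62 q [ 33.8  17.2  92.3   8.   60.9 141.5] pos [483.3 386.  213.9] rot [-1.68e+02  1.00e-01 -2.11e+01] F [ 0.1 -0.9 -2.5] grip 31.9 20.0
shift cm now [ 8.5  21.4  -5.18]
turn [-0.209  0.002 -0.005] shift cm after turn [ 8.4  22.05 -0.61]
```

Emit:
{"op": "move_arm", "data": {
  "plan": [
    {"tx": 0.5,"ty": 1.3,"tz": -0.3,"wx": 0,"wy": 0,"wz": 0},
    {"tx": 1.0,"ty": 2.5,"tz": -0.6,"wx": 0,"wy": 0,"wz": 0},
    {"tx": 1.2,"ty": 3.0,"tz": -0.72,"wx": 0,"wy": 0,"wz": 0},
    {"tx": 1.2,"ty": 3.0,"tz": -0.72,"wx": 0,"wy": 0,"wz": 0},
    {"tx": 1.2,"ty": 3.0,"tz": -0.72,"wx": 0,"wy": 0,"wz": 0},
    {"tx": 1.2,"ty": 3.0,"tz": -0.72,"wx": 0,"wy": 0,"wz": 0},
    {"tx": 1.2,"ty": 3.0,"tz": -0.72,"wx": 0,"wy": 0,"wz": 0},
    {"tx": 1.0,"ty": 2.5,"tz": -0.6,"wx": 0,"wy": 0,"wz": 0},
    {"tx": 0,"ty": 0,"tz": 0,"wx": -0.004,"wy": -0.006,"wz": -0.057},
    {"tx": 0,"ty": 0,"tz": 0,"wx": -0.007,"wy": -0.0125,"wz": -0.115},
    {"tx": 0,"ty": 0,"tz": 0,"wx": -0.007,"wy": -0.0125,"wz": -0.115},
    {"tx": 0,"ty": 0,"tz": 0,"wx": -0.007,"wy": -0.0125,"wz": -0.115}
  ]
}}

```text
time_s: 7.62
ee_pos: [483.2, 150.1, 218.1]
ee_rot: [-169.9, -1.7, 2.3]
force: [1.5, 1.2, -0.8]
gripper_width: 31.3
gripper_force: 20.0
```

Emit:
{"op": "move_arm", "data": {
  "plan": [
    {"tx": 0,"ty": 0,"tz": 0,"wx": -0.007,"wy": -0.0125,"wz": -0.115},
    {"tx": 0,"ty": 0,"tz": 0,"wx": -0.007,"wy": -0.0125,"wz": -0.115},
    {"tx": 0,"ty": 0,"tz": 0,"wx": -0.007,"wy": -0.0125,"wz": -0.115},
    {"tx": 0,"ty": 0,"tz": 0,"wx": -0.007,"wy": -0.0125,"wz": -0.115},
    {"tx": 0,"ty": 0,"tz": 0,"wx": -0.007,"wy": -0.0125,"wz": -0.115},
    {"tx": 0,"ty": 0,"tz": 0,"wx": -0.007,"wy": -0.0125,"wz": -0.115},
    {"tx": 0,"ty": 0,"tz": 0,"wx": -0.007,"wy": -0.0125,"wz": -0.115},
    {"tx": 0,"ty": 0,"tz": 0,"wx": -0.007,"wy": -0.0125,"wz": -0.115},
    {"tx": 0,"ty": 0,"tz": 0,"wx": -0.007,"wy": -0.0125,"wz": -0.115},
    {"tx": 0,"ty": 0,"tz": 0,"wx": -0.007,"wy": -0.0125,"wz": -0.115},
    {"tx": 0,"ty": 0,"tz": 0,"wx": -0.007,"wy": -0.0125,"wz": -0.115},
    {"tx": 0,"ty": 0,"tz": 0,"wx": -0.007,"wy": -0.0125,"wz": -0.115}
  ]
}}

```text
time_s: 8.62
ee_pos: [483.4, 150.5, 218.0]
ee_rot: [-178.2, -1.3, 81.9]
force: [-0.2, -0.5, -0.6]
gripper_width: 31.4
gripper_force: 20.0
```

```bash
python3 -c "
from h import *
go([526.4,-113.4,200],goal(98.05))"
```

```text
t 8.62 q [14.7 12.6 97.2  2.  71.4 22.2] pos [483.4 150.5 218. ] rot [-178.2   -1.3   81.9] F [-0.2 -0.5 -0.6] grip 31.4 20.0
shift cm now [-25.55   8.03   0.96]
turn [-0.028 -0.027 -0.282] shift cm after turn [-26.73   0.57   1.8 ]
```

Emit:
{"op": "move_arm", "data": {
  "plan": [
    {"tx": 0,"ty": 0,"tz": 0,"wx": -0.009,"wy": -0.009,"wz": -0.094},
    {"tx": 0,"ty": 0,"tz": 0,"wx": -0.009,"wy": -0.009,"wz": -0.094},
    {"tx": 0,"ty": 0,"tz": 0,"wx": -0.009,"wy": -0.009,"wz": -0.088},
    {"tx": -1.5,"ty": 0.05,"tz": 0.1,"wx": 0,"wy": 0,"wz": 0},
    {"tx": -3.5,"ty": 0.08,"tz": 0.24,"wx": 0,"wy": 0,"wz": 0},
    {"tx": -4.0,"ty": 0.08,"tz": 0.26,"wx": 0,"wy": 0,"wz": 0},
    {"tx": -4.0,"ty": 0.08,"tz": 0.26,"wx": 0,"wy": 0,"wz": 0},
    {"tx": -4.0,"ty": 0.08,"tz": 0.26,"wx": 0,"wy": 0,"wz": 0},
    {"tx": -4.0,"ty": 0.08,"tz": 0.26,"wx": 0,"wy": 0,"wz": 0},
    {"tx": -3.5,"ty": 0.08,"tz": 0.26,"wx": 0,"wy": 0,"wz": 0},
    {"tx": -2.2,"ty": 0.04,"tz": 0.16,"wx": 0,"wy": 0,"wz": 0},
    {"tx": 0,"ty": 0,"tz": 0,"wx": 0,"wy": 0,"wz": 0}
  ]
}}

```text
time_s: 9.62
ee_pos: [523.4, -117.0, 199.0]
ee_rot: [-179.9, -0.1, 97.1]
force: [0.5, 1.0, -0.4]
gripper_width: 31.5
gripper_force: 20.0
```

```bash
python3 -c "
from h import *
f=snap('top','t5');w=snap('wrist','w5');s=snap('scene','s5')
go([526.4,-113.4,110],goal(98.05))
c=np.zeros((600,800,3),np.uint8)
c[:300,:]=cv2.resize(s['color'][140:260,160:480],(800,300),interpolation=cv2.INTER_CUBIC)
c[300:,:400]=cv2.resize(w['color'],(400,250))[0:250].repeat(1,0) if 0 else cv2.resize(w['color'][:300],(400,300))
c[300:,400:]=cv2.resize(f['color'][120:270,270:470],(400,300),interpolation=cv2.INTER_CUBIC)
cv2.imwrite('pics/m5.png',c[...,::-1])"
```

```text
t 9.77 q [-13.5  15.3  96.    0.2  68.8 -20.9] pos [ 523.3 -112.5  200.1] rot [-180.    -0.2   97.3] F [-0.3  0.3 -0.8] grip 31.4 20.0
shift cm now [-0.16  0.3   9.01]
turn [-0.    -0.003 -0.012] shift cm after turn [-0.14  0.29  9.01]
```

View pics/m5.png

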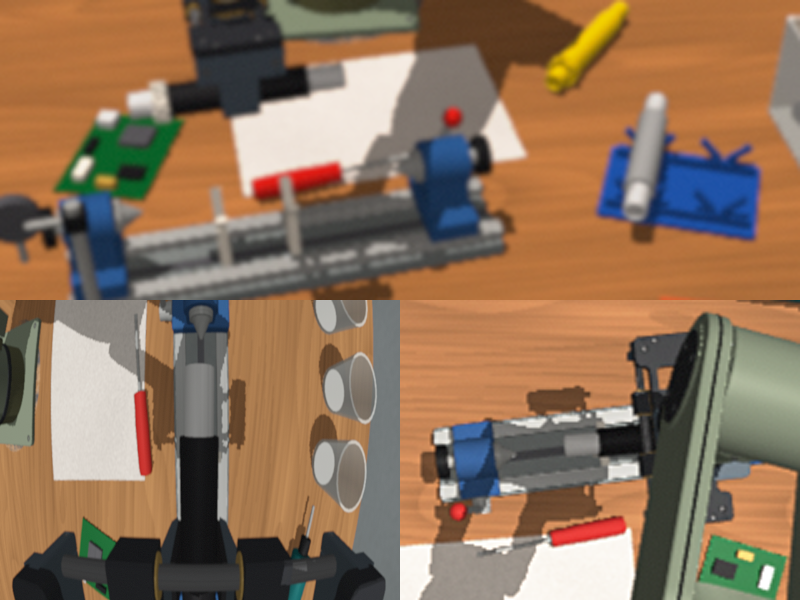

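The gripper holds the black roller with the gear towards the headstock, with its plain end at scene (343,72), wrist (200,368) and top (565,445) of the composite. The rack's other groove still holds the grey roller. I'll check where the plain end is in 3D.

```bash
python3 -c "
from h import *
t=load('t5');w=load('w5');s=load('s5')
print(tri(ray(t,352.5,192.5),ray(s,297.2,168.8)),tri(ray(t,352.5,192.5),ray(w,320,66,True)),tri(ray(s,297.2,168.8),ray(w,320,66,True)))
# gripper-relative wrist columns of tube and tail tip at several rows
c=w['color'].astype(int)
for v in(75,90,110,125): print(v,c[v,285:355:2].sum(1).tolist())
print('tail tip via wrist z95',onz(w,321,35,95,True))
"
```

```text
(array([511.24623393, -17.12636757, 218.70156908]), [2.1773721338596554, 2.177372133859641]) (array([510.85842662, -17.87501292, 232.21596508]), [0.638663708816224, 0.6386637088161224]) (array([511.21848153, -15.11458264, 218.32746958]), [0.15925086260505905, 0.1592508626050742])
75 [321, 324, 325, 315, 317, 318, 328, 344, 355, 366, 376, 379, 385, 390, 391, 388, 391, 391, 388, 397, 394, 387, 385, 369, 358, 365, 361, 339, 313, 259, 232, 288, 325, 319, 429]
90 [317, 319, 318, 317, 309, 316, 331, 343, 358, 364, 376, 380, 385, 392, 391, 391, 392, 391, 391, 397, 392, 385, 382, 366, 355, 364, 356, 332, 309, 260, 239, 273, 320, 320, 313]
110 [311, 315, 314, 312, 309, 315, 332, 346, 357, 370, 375, 382, 390, 394, 395, 392, 391, 389, 389, 392, 386, 379, 373, 364, 354, 358, 347, 331, 298, 253, 241, 259, 319, 315, 307]
125 [310, 313, 310, 316, 306, 315, 333, 349, 360, 369, 376, 384, 391, 395, 395, 391, 389, 385, 383, 391, 385, 376, 372, 358, 350, 352, 345, 319, 294, 252, 239, 248, 312, 313, 307]
tail tip via wrist z95 [506.36349708  35.0780804   95.        ]
```

Emit:
{"op": "move_arm", "data": {
  "plan": [
    {"tx": 0,"ty": 0.15,"tz": 0.8,"wx": 0,"wy": 0,"wz": -0.012},
    {"tx": 0,"ty": 0.15,"tz": 1.8,"wx": 0,"wy": 0,"wz": 0},
    {"tx": 0,"ty": 0,"tz": 2.2,"wx": 0,"wy": 0,"wz": 0},
    {"tx": 0,"ty": 0,"tz": 2.2,"wx": 0,"wy": 0,"wz": 0},
    {"tx": 0,"ty": 0,"tz": 1.4,"wx": 0,"wy": 0,"wz": 0},
    {"tx": 0,"ty": 0,"tz": 0.6,"wx": 0,"wy": 0,"wz": 0},
    {"tx": 0,"ty": 0,"tz": 0,"wx": 0,"wy": 0,"wz": 0},
    {"tx": 0,"ty": 0,"tz": 0,"wx": 0,"wy": 0,"wz": 0}
  ]
}}

```text
time_s: 10.43
ee_pos: [527.9, -111.4, 111.7]
ee_rot: [179.8, -0.1, 98.2]
force: [0.5, 0.8, -2.4]
gripper_width: 31.2
gripper_force: 20.0
```

```bash
python3 -c "
from h import *
go([526.4,-113.4,80],goal(98.05))
w=snap('wrist','w6')
c=w['color']
cv2.imwrite('pics/w6b.png',cv2.resize(c[:300,200:450],(667,600) if 0 else (500,600),interpolation=cv2.INTER_CUBIC)[...,::-1])"
```

```text
t 10.43 q [-13.2  20.1 103.    0.2  56.8 -21.5] pos [ 527.9 -111.4  111.7] rot [ 1.798e+02 -1.000e-01  9.820e+01] F [ 0.5  0.8 -2.4] grip 31.2 20.0
shift cm now [-0.18 -0.19  3.17]
turn [ 0.003 -0.002  0.002] shift cm after turn [-0.18 -0.18  3.17]
```

Emit:
{"op": "move_arm", "data": {
  "plan": [
    {"tx": 0,"ty": 0,"tz": 0.8,"wx": 0,"wy": 0,"wz": 0},
    {"tx": 0,"ty": 0,"tz": 0.8,"wx": 0,"wy": 0,"wz": 0},
    {"tx": 0,"ty": 0,"tz": 0.5,"wx": 0,"wy": 0,"wz": 0},
    {"tx": 0,"ty": 0,"tz": 0.3,"wx": 0,"wy": 0,"wz": 0},
    {"tx": 0,"ty": 0,"tz": 0.2,"wx": 0,"wy": 0,"wz": 0},
    {"tx": 0,"ty": 0,"tz": 0.2,"wx": 0,"wy": 0,"wz": 0},
    {"tx": 0,"ty": 0,"tz": 0,"wx": 0,"wy": 0,"wz": 0},
    {"tx": 0,"ty": 0,"tz": 0,"wx": 0,"wy": 0,"wz": 0}
  ]
}}

```text
time_s: 11.15
ee_pos: [527.8, -112.0, 83.6]
ee_rot: [179.8, -0.1, 98.1]
force: [0.6, -0.4, -1.2]
gripper_width: 31.8
gripper_force: 20.0
```

Emit:
{"op": "move_arm", "data": {
  "plan": [
    {"tx": 0,"ty": 0,"tz": 0.1,"wx": 0,"wy": 0,"wz": 0},
    {"tx": 0,"ty": 0,"tz": 0.1,"wx": 0,"wy": 0,"wz": 0},
    {"tx": 0,"ty": 0,"tz": 0,"wx": 0,"wy": 0,"wz": 0},
    {"tx": 0,"ty": 0,"tz": 0,"wx": 0,"wy": 0,"wz": 0}
  ]
}}

```text
time_s: 11.48
ee_pos: [527.7, -112.0, 81.6]
ee_rot: [179.9, -0.1, 98.1]
force: [0.4, 0.3, -1.8]
gripper_width: 31.4
gripper_force: 20.0
```

Emit:
{"op": "move_arm", "data": {
  "plan": [
    {"tx": 0,"ty": 0,"tz": 0.1,"wx": 0,"wy": 0,"wz": 0},
    {"tx": 0,"ty": 0,"tz": 0.1,"wx": 0,"wy": 0,"wz": 0},
    {"tx": 0,"ty": 0,"tz": 0,"wx": 0,"wy": 0,"wz": 0},
    {"tx": 0,"ty": 0,"tz": 0,"wx": 0,"wy": 0,"wz": 0}
  ]
}}

```text
time_s: 11.82
ee_pos: [527.7, -112.0, 79.4]
ee_rot: [179.9, -0.1, 98.1]
force: [0.8, 0.0, -1.7]
gripper_width: 31.6
gripper_force: 20.0
```

Emit:
{"op": "move_arm", "data": {
  "plan": [
    {"tx": 0,"ty": 0,"tz": 0.1,"wx": 0,"wy": 0,"wz": 0},
    {"tx": 0,"ty": 0,"tz": 0.1,"wx": 0,"wy": 0,"wz": 0},
    {"tx": 0,"ty": 0,"tz": 0,"wx": 0,"wy": 0,"wz": 0},
    {"tx": 0,"ty": 0,"tz": 0,"wx": 0,"wy": 0,"wz": 0}
  ]
}}

```text
time_s: 12.15
ee_pos: [528.2, -112.0, 77.7]
ee_rot: [179.8, -0.1, 98.1]
force: [1.0, 0.2, -0.3]
gripper_width: 31.6
gripper_force: 20.0
```

Emit:
{"op": "move_arm", "data": {
  "plan": [
    {"tx": 0,"ty": 0,"tz": 0.1,"wx": 0,"wy": 0,"wz": 0},
    {"tx": 0,"ty": 0,"tz": 0,"wx": 0,"wy": 0,"wz": 0},
    {"tx": 0,"ty": 0,"tz": 0,"wx": 0,"wy": 0,"wz": 0}
  ]
}}

```text
time_s: 12.4
ee_pos: [528.6, -112.1, 77.0]
ee_rot: [179.8, -0.1, 98.1]
force: [2.4, 1.0, 0.6]
gripper_width: 31.6
gripper_force: 20.0
```

```bash
python3 -c "
from h import *
w=snap('wrist','w7');s=snap('scene','s7'); go([526.4,-113.4,77])
c=s['color'].astype(int)
for v in range(168,232,3): print(v,c[v,262:330:3].sum(1).tolist())
"
```

```text
t 12.5 q [-13.3  22.3 105.4   0.2  52.  -21.5] pos [ 528.6 -112.    77. ] rot [ 1.797e+02 -1.000e-01  9.810e+01] F [2.4 1.4 2.5] grip 31.3 20.0
shift cm now [-0.1  -0.24 -0.  ]
168 [68, 113, 480, 632, 672, 683, 698, 698, 700, 700, 695, 696, 697, 696, 699, 700, 699, 704, 704, 685, 380, 359, 361]
171 [87, 153, 589, 699, 701, 699, 702, 699, 700, 699, 696, 697, 699, 699, 699, 703, 700, 704, 705, 681, 368, 365, 363]
174 [74, 148, 561, 701, 696, 695, 700, 701, 701, 697, 696, 698, 699, 696, 697, 700, 701, 700, 701, 657, 387, 359, 357]
177 [71, 151, 394, 688, 700, 699, 699, 700, 700, 700, 697, 699, 699, 698, 696, 697, 699, 699, 692, 431, 357, 358, 352]
180 [47, 151, 109, 566, 696, 696, 699, 699, 703, 703, 699, 699, 695, 696, 696, 698, 697, 697, 579, 354, 360, 355, 354]
183 [47, 146, 147, 406, 695, 696, 693, 697, 700, 703, 697, 697, 696, 693, 696, 695, 694, 684, 400, 356, 354, 353, 354]
186 [122, 96, 127, 370, 693, 693, 693, 696, 695, 697, 697, 700, 699, 697, 697, 695, 694, 474, 358, 354, 355, 358, 357]
189 [84, 88, 94, 430, 688, 693, 693, 694, 693, 694, 696, 697, 696, 696, 697, 696, 674, 386
[... 988 characters left out ...]
 152, 151, 138, 118, 95, 66, 59, 132, 351, 350, 339, 314, 251, 189, 334, 387, 406, 427, 434, 290, 134, 117]
219 [153, 155, 122, 61, 49, 61, 50, 58, 92, 270, 231, 211, 302, 380, 440, 495, 516, 531, 526, 423, 277, 193, 123]
222 [153, 154, 132, 92, 242, 363, 226, 205, 238, 248, 249, 255, 265, 263, 276, 286, 318, 342, 336, 278, 272, 227, 170]
225 [149, 151, 165, 242, 320, 356, 260, 255, 264, 273, 272, 269, 277, 266, 272, 247, 250, 220, 208, 246, 207, 201, 171]
228 [195, 215, 239, 265, 322, 400, 275, 267, 259, 249, 233, 221, 213, 200, 198, 198, 197, 199, 194, 181, 175, 159, 135]
231 [265, 266, 259, 254, 306, 406, 234, 205, 197, 195, 195, 197, 190, 185, 174, 160, 146, 144, 140, 150, 158, 170, 197]
```

Emit:
{"op": "move_arm", "data": {
  "plan": [
    {"tx": 0,"ty": 0.1,"tz": 0,"wx": 0,"wy": 0,"wz": 0},
    {"tx": 0,"ty": 0,"tz": 0.05,"wx": 0,"wy": 0,"wz": 0},
    {"tx": 0,"ty": 0,"tz": 0,"wx": 0,"wy": 0,"wz": 0},
    {"tx": 0,"ty": 0,"tz": 0,"wx": 0,"wy": 0,"wz": 0}
  ]
}}

```text
time_s: 12.83
ee_pos: [528.8, -112.1, 76.8]
ee_rot: [179.9, -0.1, 98.1]
force: [-0.9, 0.0, 7.2]
gripper_width: 31.7
gripper_force: 20.0
```

Emit:
{"op": "move_arm", "data": {
  "plan": [
    {"tx": 0,"ty": 0,"tz": -0.05,"wx": 0,"wy": 0,"wz": 0},
    {"tx": 0,"ty": 0,"tz": 0,"wx": 0,"wy": 0,"wz": 0},
    {"tx": 0,"ty": 0,"tz": 0,"wx": 0,"wy": 0,"wz": 0},
    {"tx": 0,"ty": 0,"tz": 0,"wx": 0,"wy": 0,"wz": 0}
  ],
  "gripper": 5.5
}}

```text
time_s: 13.17
ee_pos: [528.1, -111.7, 76.0]
ee_rot: [179.9, -0.1, 98.1]
force: [0.4, 0.5, 0.3]
gripper_width: 53.6
gripper_force: 0.0
```

Emit:
{"op": "move_arm", "data": {
  "plan": [
    {"tx": 0,"ty": 0,"tz": -0.5,"wx": 0,"wy": 0,"wz": 0},
    {"tx": 0,"ty": 0,"tz": -1.0,"wx": 0,"wy": 0,"wz": 0},
    {"tx": 0,"ty": 0,"tz": -2.0,"wx": 0,"wy": 0,"wz": 0},
    {"tx": 0,"ty": 0,"tz": -3.0,"wx": 0,"wy": 0,"wz": 0},
    {"tx": 0,"ty": 0,"tz": -3.5,"wx": 0,"wy": 0,"wz": 0},
    {"tx": 0,"ty": 0,"tz": -2.0,"wx": 0,"wy": 0,"wz": 0},
    {"tx": 0,"ty": 0,"tz": 0,"wx": 0,"wy": 0,"wz": 0},
    {"tx": 0,"ty": 0,"tz": 0,"wx": 0,"wy": 0,"wz": 0}
  ]
}}

```text
time_s: 13.83
ee_pos: [529.1, -112.2, 198.4]
ee_rot: [179.7, -0.0, 98.1]
force: [-0.9, 0.8, -0.2]
gripper_width: 55.1
gripper_force: 0.0
```

```bash
cat > chk.py <<'E'
from h import *
import sys
n=sys.argv[1]; w=snap('wrist','w'+n);s=snap('scene','s'+n);t=snap('top','t'+n); go([526.4,-113.4,200])
E
python3 chk.py 8
python3 - <<'E'
from h import *
# project expected plain end & tops into scene, measure tube/bright and black extents along axis line
s=load('s8'); u=np.array([-.140,.990,0]); m=np.array([527.5,-113.,91]); n=np.array([0,0,1.])
c=s['color'].astype(int)
for k in range(-112,150,4):
    p=m+u*k+n*6; x,y=proj(s,p); print(k,c[int(round(y)),int(round(x))].tolist(),end=' ')
E
```

```text
t 13.98 q [-13.3  15.9  96.    0.2  68.2 -21.4] pos [ 527.5 -111.8  195.3] rot [-180.    -0.2   98.1] F [ 0.2 -0.   0.1] grip 54.9 0.0
shift cm now [-0.14 -0.13 -0.47]
-112 [142, 131, 121] -108 [163, 123, 98] -104 [177, 121, 82] -100 [222, 197, 181] -96 [233, 229, 225] -92 [232, 228, 224] -88 [233, 229, 225] -84 [230, 225, 221] -80 [226, 220, 213] -76 [223, 213, 196] -72 [223, 211, 194] -68 [221, 207, 190] -64 [130, 122, 113] -60 [39, 36, 37] -56 [39, 37, 37] -52 [37, 34, 36] -48 [38, 35, 37] -44 [39, 35, 37] -40 [39, 37, 37] -36 [38, 36, 36] -32 [38, 37, 35] -28 [38, 37, 37] -24 [39, 36, 36] -20 [38, 36, 36] -16 [36, 34, 36] -12 [39, 37, 37] -8 [37, 36, 36] -4 [38, 35, 35] 0 [37, 35, 35] 4 [37, 36, 36] 8 [38, 35, 36] 12 [36, 35, 36] 16 [28, 26, 27] 20 [21, 20, 21] 24 [28, 26, 28] 28 [34, 33, 33] 32 [23, 20, 20] 36 [21, 20, 21] 40 [22, 20, 20] 44 [21, 21, 21] 48 [18, 16, 17] 52 [18, 17, 18] 56 [20, 19, 21] 60 [21, 19, 21] 64 [69, 67, 65] 68 [107, 103, 101] 72 [132, 128, 124] 76 [127, 123, 119] 80 [129, 125, 122] 84 [131, 128, 125] 88 [131, 127, 124] 92 [127, 123, 120] 96 [128, 125, 121] 100 [159, 149, 143] 104 [168, 156, 148] 108 [193, 178, 167] 112 [141, 130, 122] 116 [129, 119, 111] 120 [128, 119, 111] 124 [126, 117, 109] 128 [128, 118, 111] 132 [127, 118, 110] 136 [128, 119, 111] 140 [129, 120, 112] 144 [127, 119, 112] 148 [111, 105, 101]
```

Run:
```python
from h import *
t=load('t8');s=load('s8')
h=np.array([541.5,-220.3,95]);u=np.array([-.140,.990,0])
for nm,f in(('t',t),('s',s)):
    c=f['color'].astype(int)
    print(nm,[(k,int(c[int(round(y)),int(round(x))].sum()), (int(c[int(round(y)),int(round(x)),2])-int(c[int(round(y)),int(round(x)),0]))) for k in range(232,380,4) for x,y in [proj(f,h+u*k+np.array([0,0,12.]))]])
W=load('w2'); p,e=tri(ray(W,667/1.25,140/1.25,True),ray(t,286.5,199)); print(p,e)
go(h+u*(0))
```

```text
t [(232, 175, 1), (236, 176, 2), (240, 179, 2), (244, 179, 0), (248, 177, 1), (252, 216, -1), (256, 347, -4), (260, 311, -5), (264, 304, -4), (268, 303, -5), (272, 314, -6), (276, 325, -4), (280, 180, 51), (284, 169, 56), (288, 179, 54), (292, 178, 52), (296, 244, 75), (300, 335, 105), (304, 336, 102), (308, 330, 102), (312, 331, 104), (316, 334, 102), (320, 330, 103), (324, 309, 97), (328, 312, 39), (332, 620, -12), (336, 213, -3), (340, 151, -2), (344, 153, 1), (348, 159, -12), (352, 211, -56), (356, 242, -65), (360, 236, -64), (364, 235, -60), (368, 316, -85), (372, 426, -114), (376, 427, -111)]
s [(232, 296, -10), (236, 300, -10), (240, 299, -9), (244, 296, -9), (248, 312, -10), (252, 364, -11), (256, 404, -11), (260, 329, -9), (264, 283, -7), (268, 261, -6), (272, 256, -5), (276, 261, -5), (280, 216, 11), (284, 175, 34), (288, 166, 59), (292, 199, 72), (296, 266, 97), (300, 275, 97), (304, 274, 99), (308, 273, 98), (312, 271, 98), (316, 272, 99), (320, 280, 100), (324, 283, 99), (328, 284, 86), (332, 316, 15), (336, 158, -2), (340, 106, -1), (344, 99, 0), (348, 166, -7), (352, 417, -21), (356, 683, -23), (360, 696, -20), (364, 694, -21), (368, 693, -20), (372, 694, -19), (376, 693, -20)]
[495.20523793 129.4419272   96.64916538] [3.5777929247118414, 3.5777929247116376]
t 13.98 q [-13.3  15.9  96.    0.2  68.2 -21.4] pos [ 527.5 -111.8  195.3] rot [-180.    -0.2   98.1] F [ 0.2 -0.   0.1] grip 54.9 0.0
shift cm now [-10.96  -0.14  10.  ]
```

Emit:
{"op": "move_arm", "data": {
  "plan": [
    {"tx": 2.0,"ty": 0,"tz": 0,"wx": 0,"wy": 0,"wz": 0},
    {"tx": 3.6,"ty": -0.02,"tz": 0,"wx": 0,"wy": 0,"wz": 0},
    {"tx": 3.8,"ty": -0.02,"tz": 0,"wx": 0,"wy": 0,"wz": 0},
    {"tx": 3.8,"ty": -0.02,"tz": 0,"wx": 0,"wy": 0,"wz": 0},
    {"tx": 3.8,"ty": -0.02,"tz": 0,"wx": 0,"wy": 0,"wz": 0},
    {"tx": 3.8,"ty": -0.02,"tz": 0,"wx": 0,"wy": 0,"wz": 0},
    {"tx": 3.8,"ty": -0.02,"tz": 0,"wx": 0,"wy": 0,"wz": 0},
    {"tx": 2.2,"ty": -0.01,"tz": 0,"wx": 0,"wy": 0,"wz": 0},
    {"tx": 1.0,"ty": 0,"tz": 0,"wx": 0,"wy": 0,"wz": 0},
    {"tx": 0,"ty": 0,"tz": 0,"wx": 0,"wy": 0,"wz": 0},
    {"tx": 0,"ty": 0,"tz": 0,"wx": 0,"wy": 0,"wz": 0}
  ],
  "gripper": 0
}}

```text
time_s: 14.9
ee_pos: [487.8, 162.4, 196.1]
ee_rot: [180.0, -0.0, 98.1]
force: [0.7, 0.8, 0.2]
gripper_width: 0.1
gripper_force: 0.0
```

```bash
python3 -c "
from h import *
h=np.array([541.5,-220.3,82]);u=np.array([-.140,.990,0])
go(h+385*u,goal(98.05))"
```

```text
t 14.9 q [17.1 13.5 99.1  0.  67.3  9. ] pos [487.8 162.4 196.1] rot [180.   -0.   98.1] F [0.7 0.8 0.2] grip 0.1 0.0
shift cm now [-0.15 -0.05 11.41]
turn [ 0.001 -0.     0.001] shift cm after turn [-0.15 -0.04 11.41]
```

Descend behind the knob, then approach it slowly.

Emit:
{"op": "move_arm", "data": {
  "plan": [
    {"tx": 0,"ty": 0,"tz": 1.5,"wx": 0,"wy": 0,"wz": 0},
    {"tx": 0,"ty": 0,"tz": 3,"wx": 0,"wy": 0,"wz": 0},
    {"tx": 0,"ty": 0,"tz": 3.4,"wx": 0,"wy": 0,"wz": 0},
    {"tx": 0,"ty": 0,"tz": 2.5,"wx": 0,"wy": 0,"wz": 0},
    {"tx": 0,"ty": 0,"tz": 1.0,"wx": 0,"wy": 0,"wz": 0},
    {"tx": 0,"ty": 0,"tz": 0,"wx": 0,"wy": 0,"wz": 0},
    {"tx": -0.5,"ty": 0,"tz": 0,"wx": 0,"wy": 0,"wz": 0},
    {"tx": -0.5,"ty": 0,"tz": 0,"wx": 0,"wy": 0,"wz": 0},
    {"tx": -0.3,"ty": 0,"tz": 0,"wx": 0,"wy": 0,"wz": 0},
    {"tx": -0.3,"ty": 0,"tz": 0,"wx": 0,"wy": 0,"wz": 0},
    {"tx": -0.3,"ty": 0,"tz": 0,"wx": 0,"wy": 0,"wz": 0},
    {"tx": -0.3,"ty": 0,"tz": 0,"wx": 0,"wy": 0,"wz": 0}
  ]
}}

```text
time_s: 15.9
ee_pos: [492.1, 142.6, 84.1]
ee_rot: [179.7, -0.3, 98.0]
force: [-1.6, 7.1, 4.6]
gripper_width: 0.2
gripper_force: 3.3
```

Emit:
{"op": "move_arm", "data": {
  "plan": [
    {"tx": -0.3,"ty": 0,"tz": 0,"wx": 0,"wy": 0,"wz": 0},
    {"tx": -0.3,"ty": 0,"tz": 0,"wx": 0,"wy": 0,"wz": 0},
    {"tx": -0.3,"ty": 0,"tz": 0,"wx": 0,"wy": 0,"wz": 0},
    {"tx": -0.3,"ty": 0,"tz": 0,"wx": 0,"wy": 0,"wz": 0}
  ]
}}

```text
time_s: 16.23
ee_pos: [493.7, 131.1, 84.1]
ee_rot: [179.7, -0.3, 98.0]
force: [-1.2, 6.1, 3.5]
gripper_width: 0.6
gripper_force: 3.3
```

Emit:
{"op": "move_arm", "data": {
  "plan": [
    {"tx": -0.4,"ty": 0,"tz": 0,"wx": 0,"wy": 0,"wz": 0},
    {"tx": -0.4,"ty": 0,"tz": 0,"wx": 0,"wy": 0,"wz": 0},
    {"tx": -0.4,"ty": 0,"tz": 0,"wx": 0,"wy": 0,"wz": 0},
    {"tx": -0.4,"ty": 0,"tz": 0,"wx": 0,"wy": 0,"wz": 0},
    {"tx": -0.4,"ty": 0,"tz": 0,"wx": 0,"wy": 0,"wz": 0},
    {"tx": -0.4,"ty": 0,"tz": 0,"wx": 0,"wy": 0,"wz": 0},
    {"tx": -0.4,"ty": 0,"tz": 0,"wx": 0,"wy": 0,"wz": 0},
    {"tx": -0.4,"ty": 0,"tz": 0,"wx": 0,"wy": 0,"wz": 0},
    {"tx": -0.4,"ty": 0,"tz": 0,"wx": 0,"wy": 0,"wz": 0},
    {"tx": -0.4,"ty": 0,"tz": 0,"wx": 0,"wy": 0,"wz": 0}
  ]
}}

```text
time_s: 17.07
ee_pos: [499.4, 91.5, 84.1]
ee_rot: [179.7, -0.3, 98.0]
force: [-0.6, 6.5, 4.7]
gripper_width: 0.8
gripper_force: 3.6
```

Emit:
{"op": "move_arm", "data": {
  "plan": [
    {"tx": -0.3,"ty": 0,"tz": 0,"wx": 0,"wy": 0,"wz": 0},
    {"tx": -0.3,"ty": 0,"tz": 0,"wx": 0,"wy": 0,"wz": 0},
    {"tx": -0.3,"ty": 0,"tz": 0,"wx": 0,"wy": 0,"wz": 0},
    {"tx": -0.2,"ty": 0,"tz": 0,"wx": 0,"wy": 0,"wz": 0}
  ]
}}

```text
time_s: 17.4
ee_pos: [501.0, 80.6, 84.1]
ee_rot: [179.7, -0.3, 98.0]
force: [-1.4, 7.4, 5.0]
gripper_width: 0.4
gripper_force: 3.6
```

Emit:
{"op": "move_arm", "data": {
  "plan": [
    {"tx": -0.2,"ty": 0,"tz": 0,"wx": 0,"wy": 0,"wz": 0},
    {"tx": -0.2,"ty": 0,"tz": 0,"wx": 0,"wy": 0,"wz": 0},
    {"tx": -0.2,"ty": 0,"tz": 0,"wx": 0,"wy": 0,"wz": 0}
  ]
}}

```text
time_s: 17.65
ee_pos: [501.8, 74.9, 84.1]
ee_rot: [179.7, -0.3, 98.0]
force: [-0.8, 7.2, 5.0]
gripper_width: 0.3
gripper_force: 3.8
```

Emit:
{"op": "move_arm", "data": {
  "plan": [
    {"tx": -0.15,"ty": 0,"tz": 0,"wx": 0,"wy": 0,"wz": 0},
    {"tx": -0.15,"ty": 0,"tz": 0,"wx": 0,"wy": 0,"wz": 0}
  ]
}}

```text
time_s: 17.82
ee_pos: [502.2, 71.9, 84.1]
ee_rot: [179.7, -0.3, 98.0]
force: [-1.4, 6.8, 4.8]
gripper_width: 0.4
gripper_force: 3.8
```

Emit:
{"op": "move_arm", "data": {
  "plan": [
    {"tx": -0.15,"ty": 0,"tz": 0,"wx": 0,"wy": 0,"wz": 0},
    {"tx": -0.1,"ty": 0,"tz": 0,"wx": 0,"wy": 0,"wz": 0}
  ]
}}

```text
time_s: 17.98
ee_pos: [502.6, 69.5, 84.1]
ee_rot: [179.7, -0.3, 98.0]
force: [-1.5, 8.4, 4.2]
gripper_width: 0.5
gripper_force: 4.7
```

Emit:
{"op": "move_arm", "data": {
  "plan": [
    {"tx": -0.1,"ty": 0,"tz": 0,"wx": 0,"wy": 0,"wz": 0},
    {"tx": -0.1,"ty": 0,"tz": 0,"wx": 0,"wy": 0,"wz": 0}
  ]
}}

```text
time_s: 18.15
ee_pos: [502.7, 68.9, 84.2]
ee_rot: [179.7, -0.5, 97.9]
force: [-1.9, 16.1, 6.1]
gripper_width: 0.1
gripper_force: 7.7
```

Emit:
{"op": "move_arm", "data": {
  "plan": [
    {"tx": -0.1,"ty": 0,"tz": 0,"wx": 0,"wy": 0,"wz": 0},
    {"tx": -0.05,"ty": 0,"tz": 0,"wx": 0,"wy": 0,"wz": 0}
  ]
}}

```text
time_s: 18.32
ee_pos: [502.8, 68.7, 84.2]
ee_rot: [179.7, -0.6, 97.9]
force: [-2.9, 18.3, 5.9]
gripper_width: 0.3
gripper_force: 9.5
```

Emit:
{"op": "move_arm", "data": {
  "plan": [
    {"tx": -0.1,"ty": 0,"tz": 0,"wx": 0,"wy": 0,"wz": 0},
    {"tx": 0,"ty": 0,"tz": 0,"wx": 0,"wy": 0,"wz": 0},
    {"tx": 0,"ty": 0,"tz": 0,"wx": 0,"wy": 0,"wz": 0}
  ]
}}

```text
time_s: 18.57
ee_pos: [502.8, 68.5, 84.2]
ee_rot: [179.7, -0.7, 97.9]
force: [-3.7, 20.2, 5.8]
gripper_width: 0.5
gripper_force: 10.1
```

```bash
python3 chk.py 9
python3 - <<'E'
from h import *
u=np.array([-.140,.990,0]); m=np.array([527.5,-113.,91]); n=np.array([.99,.14,0])
for nm in('s8','s9'):
    f=load(nm); c=f['color'].astype(int).sum(2); g=cv2.GaussianBlur(f['color'].astype(np.float32).sum(2),(0,0),.5)
    def at(p): x,y=proj(f,p); return float(cv2.getRectSubPix(g,(1,1),(x,y))[0,0])
    print(nm,'axis',[(k,round(at(m+u*k+[0,0,6]))) for k in list(range(-116,-92,2))+list(range(-68,-56,2))+list(range(58,72,2))+list(range(84,116,2))])
    for k in(-45,10,50): # vertical edge rows of rubber
        x,y=proj(f,m+u*k); print(k,[(j,round(float(cv2.getRectSubPix(g,(1,1),(x,y+j))[0,0]))) for j in range(-12,13)])
E
```

```text
t 18.72 q [  6.   19.2 109.3   0.8  51.2  -2.4] pos [502.8  68.5  84.2] rot [179.7  -0.6  97.9] F [-3.1 20.1  4.8] grip 0.6 10.1
shift cm now [-18.21  -0.09 -11.78]
s8 axis [(-116, 389), (-114, 388), (-112, 386), (-110, 387), (-108, 384), (-106, 386), (-104, 418), (-102, 489), (-100, 586), (-98, 652), (-96, 677), (-94, 683), (-68, 582), (-66, 496), (-64, 366), (-62, 236), (-60, 152), (-58, 115), (58, 56), (60, 64), (62, 97), (64, 169), (66, 251), (68, 320), (70, 362), (84, 379), (86, 379), (88, 378), (90, 376), (92, 376), (94, 378), (96, 387), (98, 411), (100, 448), (102, 475), (104, 490), (106, 493), (108, 485), (110, 455), (112, 414), (114, 380)]
-45 [(-12, 363), (-11, 369), (-10, 372), (-9, 365), (-8, 335), (-7, 275), (-6, 197), (-5, 132), (-4, 106), (-3, 108), (-2, 109), (-1, 103), (0, 93), (1, 83), (2, 73), (3, 62), (4, 65), (5, 116), (6, 224), (7, 351), (8, 452), (9, 503), (10, 511), (11, 484), (12, 422)]
10 [(-12, 691), (-11, 692), (-10, 690), (-9, 666), (-8, 584), (-7, 430), (-6, 253), (-5, 141), (-4, 105), (-3, 105), (-2, 106), (-1, 103), (0, 96), (1, 86), (2, 72), (3, 63), 
[... 954 characters left out ...]
 (-3, 110), (-2, 102), (-1, 91), (0, 79), (1, 68), (2, 62), (3, 84), (4, 151), (5, 247), (6, 335), (7, 409), (8, 467), (9, 503), (10, 510), (11, 485), (12, 423)]
10 [(-12, 691), (-11, 692), (-10, 687), (-9, 647), (-8, 524), (-7, 339), (-6, 178), (-5, 114), (-4, 108), (-3, 109), (-2, 102), (-1, 92), (0, 80), (1, 69), (2, 61), (3, 80), (4, 147), (5, 248), (6, 347), (7, 427), (8, 480), (9, 501), (10, 500), (11, 473), (12, 413)]
50 [(-12, 683), (-11, 681), (-10, 660), (-9, 589), (-8, 489), (-7, 469), (-6, 559), (-5, 637), (-4, 655), (-3, 634), (-2, 588), (-1, 520), (0, 437), (1, 360), (2, 308), (3, 293), (4, 311), (5, 348), (6, 403), (7, 458), (8, 492), (9, 503), (10, 494), (11, 460), (12, 397)]
```

Emit:
{"op": "move_arm", "data": {
  "plan": [
    {"tx": 0.5,"ty": 0,"tz": 0,"wx": 0,"wy": 0,"wz": 0},
    {"tx": 1.0,"ty": 0,"tz": 0,"wx": 0,"wy": 0,"wz": 0},
    {"tx": 1.5,"ty": 0,"tz": -0.3,"wx": 0,"wy": 0,"wz": 0},
    {"tx": 0,"ty": -1.0,"tz": -0.3,"wx": 0,"wy": 0,"wz": 0},
    {"tx": 0,"ty": -2.0,"tz": 0,"wx": 0,"wy": 0,"wz": 0},
    {"tx": 0,"ty": -2.0,"tz": 0,"wx": 0,"wy": 0,"wz": 0},
    {"tx": 0,"ty": -1.1,"tz": 0,"wx": 0,"wy": 0,"wz": 0},
    {"tx": 0,"ty": 0,"tz": 0,"wx": 0,"wy": 0,"wz": 0},
    {"tx": 0,"ty": 0,"tz": 0,"wx": 0,"wy": 0,"wz": 0}
  ]
}}

```text
time_s: 19.47
ee_pos: [438.3, 84.1, 89.1]
ee_rot: [179.8, -0.1, 98.1]
force: [-0.2, 0.8, -0.1]
gripper_width: 0.7
gripper_force: 0.0
```

```bash
python3 chk.py 10
python3 - <<'E'
from h import *
t=load('t10');s=load('s10')
def red(f,x0,y0,x1,y1):
    c=f['color'].astype(int); m=((c[...,0]>110)&(c[...,1]<75)&(c[...,2]<75)); M=np.zeros_like(m); M[y0:y1,x0:x1]=m[y0:y1,x0:x1]
    n,l,st,ce=cv2.connectedComponentsWithStats(M.astype(np.uint8)); print([(st[i].tolist(),ce[i].round(1).tolist()) for i in range(1,n)]); 
red(t,280,200,400,250);red(s,250,150,360,220)
for f in(t,s): print(proj(f,np.array([445.5,24.3,102])))
u=np.array([-.140,.990,0]); n=np.array([.99,.14,0]); go(np.array([541.5,-220.3,90])+300*u-61*n,goal(98.05))
E
```

```text
t 19.62 q [9.300e+00 1.410e+01 1.163e+02 1.000e-01 4.940e+01 1.200e+00] pos [439.3  84.4  89. ] rot [ 1.798e+02 -1.000e-01  9.810e+01] F [-1.   0.3 -0.7] grip 0.2 0.0
shift cm now [-20.79   5.89 -11.11]
[([282, 200, 1, 1, 1], [282.0, 200.0]), ([284, 201, 2, 2, 2], [284.5, 201.5]), ([345, 228, 38, 15, 313], [363.6, 235.0])]
[([318, 158, 1, 1, 1], [318.0, 158.0]), ([310, 189, 5, 6, 26], [311.9, 191.5]), ([338, 209, 2, 2, 2], [338.5, 209.5]), ([343, 209, 1, 2, 2], [343.0, 209.5])]
(np.float64(329.407137191851), np.float64(221.9323562350076))
(np.float64(312.76821570355696), np.float64(191.09902865216412))
t 19.62 q [9.300e+00 1.410e+01 1.163e+02 1.000e-01 4.940e+01 1.200e+00] pos [439.3  84.4  89. ] rot [ 1.798e+02 -1.000e-01  9.810e+01] F [-1.   0.3 -0.7] grip 0.2 0.0
shift cm now [-1.6  -0.25 -0.11]
turn [ 0.004 -0.002  0.   ] shift cm after turn [-1.6  -0.25 -0.1 ]
```

Emit:
{"op": "move_arm", "data": {
  "plan": [
    {"tx": -0.6,"ty": -0.15,"tz": -0.1,"wx": 0,"wy": 0,"wz": 0},
    {"tx": -1.0,"ty": 0,"tz": 0,"wx": 0,"wy": 0,"wz": 0},
    {"tx": -0.6,"ty": 0,"tz": 0,"wx": 0,"wy": 0,"wz": 0},
    {"tx": -0.4,"ty": 0,"tz": 0,"wx": 0,"wy": 0,"wz": 0},
    {"tx": -0.4,"ty": 0,"tz": 0,"wx": 0,"wy": 0,"wz": 0},
    {"tx": -0.4,"ty": 0,"tz": 0,"wx": 0,"wy": 0,"wz": 0},
    {"tx": -0.4,"ty": 0,"tz": 0,"wx": 0,"wy": 0,"wz": 0},
    {"tx": -0.4,"ty": 0,"tz": 0,"wx": 0,"wy": 0,"wz": 0},
    {"tx": -0.4,"ty": 0,"tz": 0,"wx": 0,"wy": 0,"wz": 0},
    {"tx": -0.4,"ty": 0,"tz": 0,"wx": 0,"wy": 0,"wz": 0},
    {"tx": -0.4,"ty": 0,"tz": 0,"wx": 0,"wy": 0,"wz": 0}
  ]
}}

```text
time_s: 20.53
ee_pos: [444.4, 30.4, 89.8]
ee_rot: [179.8, -0.1, 98.1]
force: [1.2, 2.3, 1.9]
gripper_width: 0.4
gripper_force: 1.3
```

Emit:
{"op": "move_arm", "data": {
  "plan": [
    {"tx": -0.4,"ty": 0,"tz": 0,"wx": 0,"wy": 0,"wz": 0},
    {"tx": -0.4,"ty": 0,"tz": 0,"wx": 0,"wy": 0,"wz": 0},
    {"tx": -0.4,"ty": 0,"tz": 0,"wx": 0,"wy": 0,"wz": 0},
    {"tx": -0.4,"ty": 0,"tz": 0,"wx": 0,"wy": 0,"wz": 0},
    {"tx": -0.4,"ty": 0,"tz": 0,"wx": 0,"wy": 0,"wz": 0}
  ]
}}

```text
time_s: 20.95
ee_pos: [446.7, 10.4, 89.5]
ee_rot: [179.9, -0.1, 98.1]
force: [0.1, 2.4, 1.3]
gripper_width: 0.1
gripper_force: 1.0
```

Emit:
{"op": "move_arm", "data": {
  "plan": [
    {"tx": -0.3,"ty": 0,"tz": 0,"wx": 0,"wy": 0,"wz": 0},
    {"tx": -0.3,"ty": 0,"tz": 0,"wx": 0,"wy": 0,"wz": 0},
    {"tx": -0.3,"ty": 0,"tz": 0,"wx": 0,"wy": 0,"wz": 0},
    {"tx": -0.2,"ty": 0,"tz": 0,"wx": 0,"wy": 0,"wz": 0}
  ]
}}

```text
time_s: 21.28
ee_pos: [448.0, -0.3, 89.2]
ee_rot: [179.9, -0.1, 98.1]
force: [0.4, 2.7, -2.9]
gripper_width: 0.7
gripper_force: 1.2
```

Emit:
{"op": "move_arm", "data": {
  "plan": [
    {"tx": -0.2,"ty": 0,"tz": 0,"wx": 0,"wy": 0,"wz": 0},
    {"tx": -0.15,"ty": 0,"tz": 0,"wx": 0,"wy": 0,"wz": 0}
  ]
}}

```text
time_s: 21.45
ee_pos: [448.5, -3.6, 89.3]
ee_rot: [179.9, -0.1, 98.1]
force: [0.3, 1.6, -1.5]
gripper_width: 0.7
gripper_force: 1.2
```

Emit:
{"op": "move_arm", "data": {
  "plan": [
    {"tx": -0.15,"ty": 0,"tz": 0,"wx": 0,"wy": 0,"wz": 0},
    {"tx": -0.1,"ty": 0,"tz": 0,"wx": 0,"wy": 0,"wz": 0}
  ]
}}

```text
time_s: 21.62
ee_pos: [449.0, -6.1, 89.5]
ee_rot: [179.9, -0.1, 98.1]
force: [-0.0, 2.6, -1.5]
gripper_width: 0.7
gripper_force: 1.2
```

Emit:
{"op": "move_arm", "data": {
  "plan": [
    {"tx": -0.15,"ty": 0,"tz": 0,"wx": 0,"wy": 0,"wz": 0},
    {"tx": -0.15,"ty": 0,"tz": 0,"wx": 0,"wy": 0,"wz": 0}
  ]
}}

```text
time_s: 21.78
ee_pos: [449.5, -8.5, 89.5]
ee_rot: [179.9, -0.2, 98.0]
force: [0.2, 8.2, -1.8]
gripper_width: 0.6
gripper_force: 4.0
```

Emit:
{"op": "move_arm", "data": {
  "plan": [
    {"tx": -0.1,"ty": 0,"tz": 0,"wx": 0,"wy": 0,"wz": 0},
    {"tx": -0.1,"ty": 0,"tz": 0,"wx": 0,"wy": 0,"wz": 0}
  ]
}}

```text
time_s: 21.95
ee_pos: [449.5, -8.9, 89.4]
ee_rot: [179.9, -0.4, 97.9]
force: [-1.3, 13.4, -1.6]
gripper_width: 0.5
gripper_force: 6.7
```

Emit:
{"op": "move_arm", "data": {
  "plan": [
    {"tx": 0.5,"ty": 0,"tz": 0,"wx": 0,"wy": 0,"wz": 0},
    {"tx": 1.5,"ty": 0,"tz": 0,"wx": 0,"wy": 0,"wz": 0},
    {"tx": 2,"ty": 0,"tz": 0,"wx": 0,"wy": 0,"wz": 0},
    {"tx": 2,"ty": -2,"tz": -1,"wx": 0,"wy": 0,"wz": 0},
    {"tx": 1,"ty": -3,"tz": -2.5,"wx": 0,"wy": 0,"wz": 0},
    {"tx": 0,"ty": -3,"tz": -2.5,"wx": 0,"wy": 0,"wz": 0},
    {"tx": 0,"ty": -3,"tz": -2.5,"wx": 0,"wy": 0,"wz": 0},
    {"tx": 0,"ty": -1,"tz": -1,"wx": 0,"wy": 0,"wz": 0},
    {"tx": 0,"ty": 0,"tz": 0,"wx": 0,"wy": 0,"wz": 0},
    {"tx": 0,"ty": 0,"tz": 0,"wx": 0,"wy": 0,"wz": 0}
  ]
}}

```text
time_s: 22.78
ee_pos: [321.9, 41.0, 185.0]
ee_rot: [179.7, -0.0, 98.1]
force: [1.1, 0.7, 0.5]
gripper_width: 0.2
gripper_force: 0.0
```

```bash
python3 chk.py 11
python3 - <<'E'
from h import *
t=load('t11')['color'];s=load('s11')['color'];w=load('w11')['color']
a=cv2.resize(s[165:275,180:390],(800,419),interpolation=cv2.INTER_CUBIC)[:340]
b=cv2.resize(t[140:240,270:480],(546,260),interpolation=cv2.INTER_CUBIC)
c=np.zeros((600,800,3),np.uint8);c[:340]=a;c[340:,:546]=b;c[340:,546:]=cv2.resize(s[150:260,380:490],(254,260))
cv2.imwrite('pics/m11.png',c[...,::-1])
E
```

```text
t 22.93 q [ 5.200e+00 -3.500e+00  1.205e+02  1.000e-01  6.290e+01 -2.900e+00] pos [321.7  41.2 183.6] rot [ 1.799e+02 -1.000e-01  9.810e+01] F [ 0.2 -1.2 -0.1] grip 0.2 0.0
shift cm now [-18.18  18.1   -1.64]
```

View pics/m11.png

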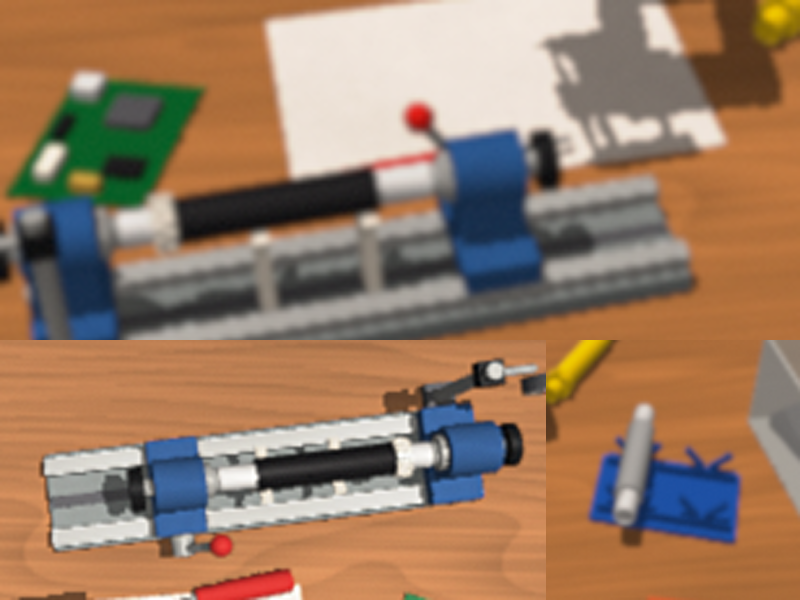

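The picture shows the roller held between both cones, gear at the headstock end and clear of the rests (tops at (260,237) and (370,220)). The red ball at (418,117) leans towards the headstock, and the grey roller is still in its groove. One quick check of the lever angle, then I'll hand in.

Run:
```python
from h import *
t=load('t11');s=load('s11')
def red(f,u,v):
    c=f['color'].astype(int); m=((c[...,0]>110)&(c[...,1]<75)&(c[...,2]<75)); a=np.argwhere(m)[:,::-1]; a=a[np.hypot(*(a-[u,v]).T)<6]; return a.mean(0)
a=red(t,270+222*210/546,140+(546-340)*.3846); b=red(s,180+418*210/800,165+117*.2625)
p,e=tri(ray(t,*a),ray(s,*b)); d=p-np.array([541.5,-220.3,0]); k=-.14*d[0]+.99*d[1]
print(p,e,'k',k,'lean',np.degrees(np.arctan2(k-229.8,p[2]-41)))
if abs(k-198.2)<6: print(env.job_done())
```

```text
[454.97321294 -36.31972121  99.65727454] [0.19207176323098418, 0.19207176323095412] k 194.25422619013005 lean -31.215481150636617
the job is handed in; nothing more can be done
None
```

The roller is mounted between both steel centres, clear of the rests with its gear end at the headstock, the clamp lever is over at its locked stop, and the job is handed in at about 23 s.

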